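# Try a bayonet plug in the stall's spring-return tester

## Task

Fold the yellow-framed clear cover of the grey plug tester right back, past upright, to its stop, and leave it open. Then take the blue bayonet plug from the tray, set its two lugs into the slot of the test socket, push it down against the spring and twist it a quarter turn clockwise (seen from above) to the stop; the socket springs back if let go, so finish still gripping the plug there, upright, pushed fully home and fully turned. Leave the other plugs and the spray can where they are.

Things in the scene. Friction and masses are not known exactly. Their poses are not given: they have to be found in the camera images.
- tester: Grey plug tester, a fixed box 115 mm deep (its x), 150 mm wide (its y), top plate 70 mm above the table; it stands anywhere on the left half of the work area, turned up to 17 degrees. Origin at the centre of its underside; its x points away from the robot at yaw 0.
- socket (a point): Centre of the test socket's mouth, flush with the tester's 70 mm high top plate, under the clear cover. z up; its y lies along the slot for the lugs, its x across it; seen from above the slot lies 45 degrees clockwise from the box's y. Mouth: round hole 29 mm in diameter plus a slot 12 mm wide, 44 mm long, through a steel lip 6 mm thick. Below it a sprung brass floor. Plug fully home: grip centre 31 mm above plate.
- cover (a joint): Angle of the tester's cover about its hinge, rad: 0 closed (level), grows as the front edge comes up and over away from the robot, 1.57 upright, 2.0 at its stop, leaning back. The hinge is stiff: the cover stays at any angle and takes about 0.3 N m to move. It starts between 0 and 0.45.
- hinge (a point): Centre of the cover's hinge line, 82 mm above the table, at the tester's far edge (55 mm beyond the box's centre along the box's x). The hinge runs along the box's y; axes as the box's.
- cover_bar (a point): Middle of the cover's yellow handle bar, round, 8 mm thick, 90 mm long, parallel to the hinge and 145 mm from it in the plane of the cover; it can turn between the fingers. The panel, 4 to 6 mm thick, ends 37 mm short of the bar, with an open gap between two side rods. With the cover closed the box's front face is 32 mm beyond the bar.
- plunger (a joint): How far the socket's sprung brass floor is pushed down, m: 0 at rest (floor 6 mm below the plate), 0.012 at the bottom; about 4 N to start, 12 N at the bottom. The plug's lugs clear the underside of the lip, so that it can be twisted, only beyond 0.006.
- rotor (a joint): How far the socket's sprung floor is turned clockwise seen from above, rad: 0 at rest, 1.6 at its stop. It turns with the plug's lugs, against a return spring of up to about 0.17 N m.
- tray: Fixed grey tray with three plugs in a row along its y, 130 x 275 mm, walls 24 mm high, 4 mm thick, floor 4 mm thick; origin at the centre of its underside. The plugs are 85 mm apart, in any order.
- blue_plug_grip (a point): Loose bayonet plug, blue hand grip, standing upright in the tray, about 110 g. This point: centre of the grip, 49 mm above the foot, 19 mm below the grip's top. z up. The grip is a block 24 mm thick (plug's own x), 36 mm wide (its y, the line of the lugs), 38 mm high, a white strip on top along y; below it a white flange 42 mm in diameter, 6 mm thick.
- blue_plug_foot (a point): Centre of the blue plug's foot. Grey round stem 26 mm in diameter, 24 mm long up to the flange, its foot edge tapered; at the very foot two steel lugs, opposite each other along the plug's own y, 8 mm wide, 6 mm high, 40 mm over both. The plug is the same after a half turn.
- red_plug_grip (a point): Loose bayonet plug, red hand grip, standing upright in the tray, about 110 g. This point: centre of the grip, 49 mm above the foot, 19 mm below the grip's top. z up. Same shape as the blue one. Leave alone.
- black_plug_grip (a point): Loose bayonet plug, black hand grip, standing upright in the tray, about 110 g. This point: centre of the grip, 49 mm above the foot, 19 mm below the grip's top. z up. Same shape as the blue one. Leave alone.
- spray_can: Loose metal can with a yellow band, 52 mm in diameter, 150 mm high, standing to the left of the tester; origin at the centre of its underside. Leave alone.
Not all that is in view belongs to the job. There is more than one size of the tester; the job needs the smaller.

How it is judged:
By the outcome, as a careful person would: the job done as asked, in the order asked, and still so for the second after the job is handed in, while the arm keeps its last pose, push and grip.
It also fails if it takes over 64 s, if anything falls off the work surface, if the arm or the gripper's body presses on something with over 40 N, if the wrist force passes 120 N, or if a joint passes its speed limit or range.

## Robot

A 6-joint arm with a two-finger parallel gripper is mounted at the origin on the work surface. World frame = base frame: x ahead of the robot, y to its left, z up, the work surface at z = 0. Lengths are in m, angles in rad, forces in N, time in s.
With the tool pointing down it reaches from about 0.375 to 0.9 m from the base axis. Payload 3.1 kg.
Tool frame: the origin (TCP) lies midway between the tips of the shut fingers; the grasp point (between the pads) lies 19 mm behind it; x points along the fingers, y is the direction in which the jaws open and shut, and the axes are right-handed (so a half turn about x gives the same grasp; the last joint's range is limited). The gripper opens to 85 mm and grips with 20 to 120 N. Pads are 22 mm wide; open, the fingers measure 114 mm over their backs; the gripper's body (76 mm by 85 mm) begins 54 mm behind the grasp point. The pads swing forward as they close: fully open they stand 13 mm farther back than shut.
Start: joints at [-1.282, 0.527, 1.433, -0, 1.181, -0.178], TCP at [0.282, -0.558, 0.231] pointing down, gripper open.
Joint ranges: [-3.08, 3.08], [-0.75, 2.2], [0.22, 2.44], [-1.43, 4.57], [0, 2.65], [-2.85, 2.85]. Speed limits (rad/s): [2.79, 2.79, 3.14, 3.14, 3.14, 3.14].

## Interface

Orientations are given as a unit quaternion [x, y, z, w].
In Python, from station import manip gives the robot as it stands.
- The arm moves only by the tool carry_out, never from a script. Its argument "commands" is a list that holds one entry, the list of rows, each a list of 7 numbers: the shift along the tool's x, y, z in units of 25 mm (1.0 is 25 mm), then the turn, a rotation vector about the tool's x, y, z in units of 5 degrees (1.0 is 5 degrees), then the finger opening in mm, from 0 to 85.4. A call has exactly 5 rows; each row is the pose to reach, as a shift and turn from the pose commanded when the call began, along the tool's axes at that moment; what a row does not reach only later rows make up. A row lasts 1/10 s, in which the tool goes at most 50 mm and 8.59 degrees, less where a joint would pass 70% of its speed; a pose out of reach is approached as far as the arm can. A call with a gripper value outside its range is refused whole. The fingers move at their own pace and stop on an object; "force" is the grip in N (left out, the last holds). Time passes only in rows, so rows that repeat a pose let the fingers close, or fill a call up. It gives the time, the measured TCP pose, the force and the opening at its end, in the units of the state.
- manip.sense(): the state, without advancing time (a new reading comes with each control period).
- manip.snapshot(name): name is "scene" or "top" or "wrist"; returns a dict with "image" (400x640x3 uint8, red, green, blue), "fx", "fy", "cx", "cy" (pixels), "rvec" (rotation vector, rad) and "tvec" (3), from world to camera coordinates, as OpenCV has them. Camera axes: x right, y down, z forward; pixel columns grow to the right and rows downward; lengths in m; the calibration is good to about 2 mm. A picture is of the moment at which its call begins. There is no depth.
- manip.sign_off(): hands the job in, once; it reports no verdict.
The state is a dict: "t": time; "q": joint angles; "qd": joint speeds; "tau": joint torques, N m; "tcp_pos": TCP position; "tool_rot": TCP orientation; "force": force on the tool from outside, world axes, zero at the start; "ft_torque": the same for the moment, N m; "finger_gap": opening from 0.0 (shut) to 1.0 (fully open).
Only numpy, scipy, OpenCV 4.12 (cv2) and the standard library are available. Lean on these libraries where they do the work, as an engineer would, in place of code of your own. Each camera call takes 0.05 s, during which the arm holds its last target.

## Working session

There is one attempt and no reset: what is moved stays moved. The work goes in short steps, Python scripts to look and compute and a tool call to move; the robot and the scene stay as the last step left them, time stands still between calls to the robot, and variables do not carry over. Pictures are saved under pics/ and viewed, and the job is handed in when it is done.

Besides the shell and the picture viewer there is one more tool, called after "Call:" as name(argument=value, ...), one argument or row to a line, values as JSON. carry_out: Moves the arm, as the interface text tells. Its arguments: {"type":"object","properties":{"commands":{"type":"array"},"force":{"type":"number"}},"required":["commands"]}

```bash
mkdir -p pics; ls
python3 - <<'E'
from station import manip
import cv2
for n in("scene","top","wrist"):
    s=manip.snapshot(n); cv2.imwrite(f"pics/{n}0.png",s["image"][:,:,::-1])
    print(n,s["fx"],s["fy"],s["cx"],s["cy"],s["rvec"],s["tvec"])
print(manip.sense())
E
```

```text
pics
scene 481.1618233014726 481.1618233014726 324.29027628358847 203.43216690667998 [ 1.99360853  1.04419239 -0.5192288 ] [-0.29696463 -0.17040031  1.52271764]
top 375.28112478897623 375.28112478897623 314.8465084306536 202.15770099709331 [ 2.12998476 -2.0895023   0.21591967] [0.01912025 0.47618267 1.00806436]
wrist 356.23507220567126 356.23507220567126 320.03501790759543 203.67288889052776 [-2.44884371  1.50607436  0.23253565] [-0.62508988 -0.03835669  0.38062264]
{'t': 0.15, 'q': array([-1.28151639e+00,  5.28269901e-01,  1.43358977e+00, -2.29813554e-05,
        1.18138273e+00, -1.78487258e-01]), 'qd': array([ 6.30915849e-04, -3.08378488e-03, -4.00612808e-03, -2.24299108e-04,
       -9.34230211e-05,  1.62628403e-03]), 'tau': array([ 1.20803110e-03, -4.42741084e+01, -1.78276420e+01, -2.22253543e-04,
        5.61887471e-03,  5.19406598e-06]), 'tcp_pos': array([ 0.28168189, -0.55732658,  0.23055359]), 'tool_rot': array([-0.68781412, -0.16446194,  0.68789371, -0.16329802]), 'force': array([ 0.24383027,  0.04978432, -0.20362181]), 'ft_torque': array([-0.0197904 ,  0.00231243,  0.03180289]), 'finger_gap': 0.9967607634985889}
```

View pics/scene0.png

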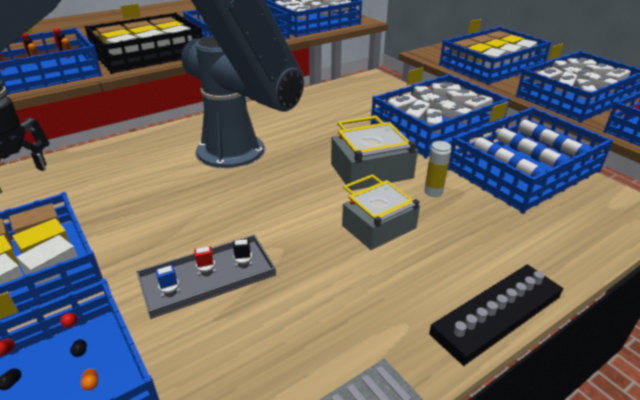

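View pics/top0.png

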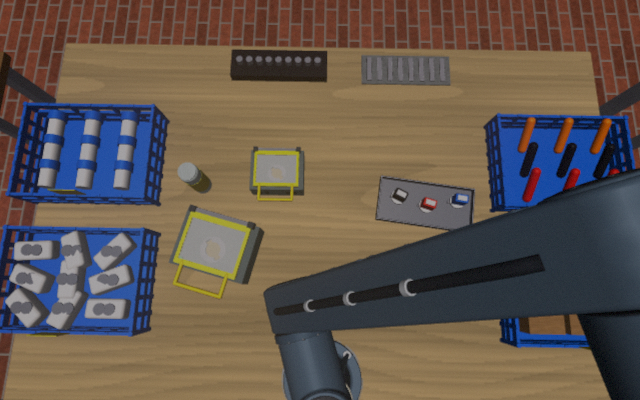

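View pics/wrist0.png

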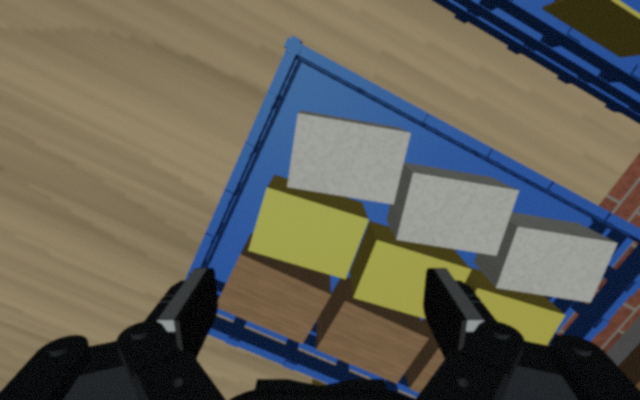

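Candidates, by pixel:
- **Tester:** the small one is at top (277,175) / scene (380,212), and the larger one is at top (215,245) / scene (373,155). I choose the small one.
- **Blue plug:** the blue one is at top (459,200) / scene (167,280). The alternatives are red at top (428,204) and black at top (400,196), plus blue bins and blue-ringed white parts that are not plugs.

I'll check close crops next.

```bash
cat > h.py <<'E'
import numpy as np, cv2
from scipy.spatial.transform import Rotation as R
from station import manip
def snap(n,fn=None):
    s=manip.snapshot(n)
    if fn: cv2.imwrite("pics/"+fn,s["image"][:,:,::-1])
    s["R"]=R.from_rotvec(s["rvec"]).as_matrix(); s["C"]=-s["R"].T@np.array(s["tvec"]); return s
def ray(s,u,v):
    d=s["R"].T@np.array([(u-s["cx"])/s["fx"],(v-s["cy"])/s["fy"],1.]); return s["C"],d/np.linalg.norm(d)
def onz(s,u,v,z):
    c,d=ray(s,u,v); return c+d*(z-c[2])/d[2]
def proj(s,P):
    p=s["R"]@np.array(P,float)+s["tvec"]; return np.array([s["fx"]*p[0]/p[2]+s["cx"],s["fy"]*p[1]/p[2]+s["cy"]])
def tri(obs):
    A=np.zeros((3,3));b=np.zeros(3)
    for s,u,v in obs:
        c,d=ray(s,u,v);M=np.eye(3)-np.outer(d,d);A+=M;b+=M@c
    P=np.linalg.solve(A,b); return P,[np.round(proj(s,P)-[u,v],1) for s,u,v in obs]
def crop(s,x0,y0,w,h,k,fn):
    cv2.imwrite("pics/"+fn,cv2.resize(s["image"][y0:y0+h,x0:x0+w,::-1],None,fx=k,fy=k,interpolation=cv2.INTER_CUBIC))
def rotdown(phi):
    # tool x down, tool y (jaw) at world angle phi
    x=np.array([0,0,-1.]);y=np.array([np.cos(phi),np.sin(phi),0]);return np.c_[x,y,np.cross(x,y)]
E
python3 - <<'E'
from h import *
s=snap("top");crop(s,235,135,90,75,8,"tt.png");crop(s,365,165,120,75,6,"tp.png")
s=snap("scene");crop(s,320,165,120,90,6,"st.png");crop(s,130,225,150,100,5,"sp.png")
E
```

```text
(no output)
```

View pics/tt.png

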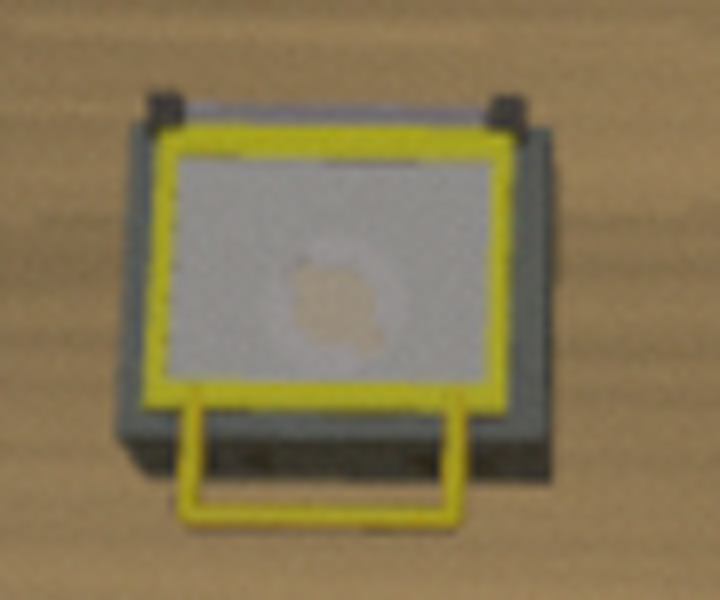

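View pics/st.png

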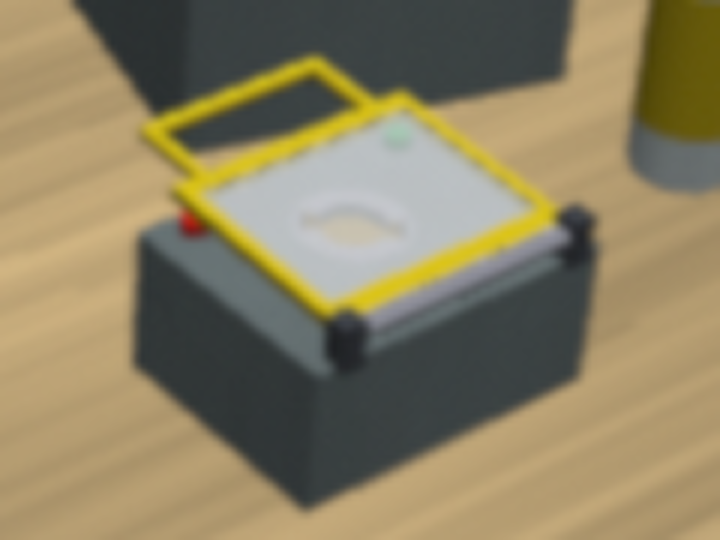

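View pics/tp.png

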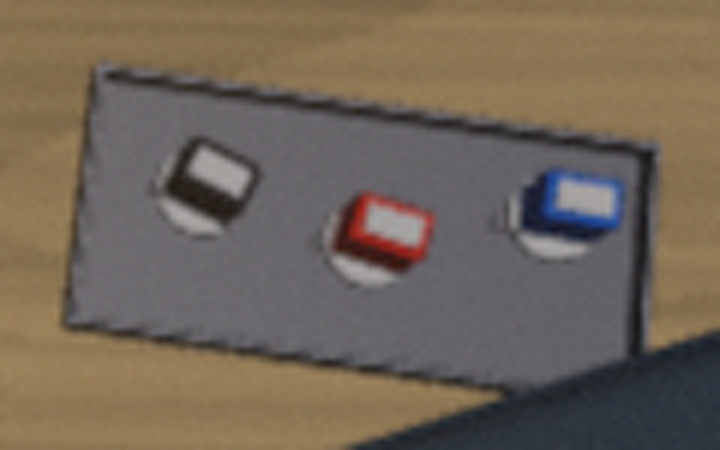

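View pics/sp.png

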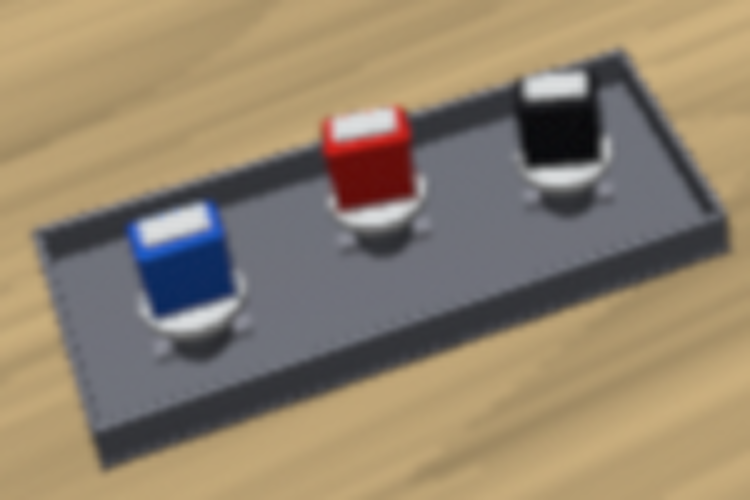

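Run:
```python
from h import *
T=snap("top");S=snap("scene")
def t(n,a,b):
    P,e=tri([(T,*a),(S,*b)]);print(n,P.round(4),e);return P
a=t("barL",(258.1,199.75),(373,175.3));b=t("barR",(292.1,200),(345,186.7))
c=t("hingeL",(255.6,148.75),(416.2,204.2));d=t("hingeR",(298.5,149.4),(377.8,221.7))
print("yaw bar",np.degrees(np.arctan2(*-(a-b)[:2])),"hinge",np.degrees(np.arctan2(*-(c-d)[:2])), np.linalg.norm(a-b),np.linalg.norm((a+b-c-d)/2))
m=(a+b-c-d)/2;print("angle",np.arctan2(m[2],np.hypot(*m[:2])))
# strips by mask
for n,ct,cs in (("blue",(462.7,197.5),(165.2,270)),("red",(430.7,202.5),(202.8,250)),("black",(401.7,193.2),(240.8,242))):
    t(n,ct,cs)
print("C",T["C"],S["C"])
# tester top corners at z=.07
for u,v in ((130,125),(550,125),(550,440),(120,437)): print(onz(T,235+u/8,135+v/8,.07).round(4))
print(onz(T,235+340/8,135+308/8,.07))
```

```text
barL [0.4721 0.1835 0.0881] [array([-0.4, -0.3]), array([-0.5,  0.1])]
barR [0.4733 0.0913 0.0882] [array([-0.5, -0.3]), array([-0.6,  0.1])]
hingeL [0.6203 0.1982 0.0794] [array([0.1, 0. ]), array([ 0.1, -0. ])]
hingeR [0.6206 0.0771 0.0796] [array([0., 0.]), array([ 0., -0.])]
yaw bar 179.240247638169 hinge 179.8543439098935 0.09214224702172504 0.1479740625560724
angle 0.05866605830459612
blue [ 0.4919 -0.3786  0.0734] [array([-0.3, -0.1]), array([-0.5, -0. ])]
red [ 0.4765 -0.2904  0.0719] [array([-0.3, -0.1]), array([-0.4, -0. ])]
black [ 0.5007 -0.2115  0.0733] [array([-0.1, -0. ]), array([-0.1,  0. ])]
C [0.25718518 0.02173837 1.08475458] [ 1.25662179 -0.52584325  0.76176363]
[0.618  0.2121 0.07  ]
[0.6207 0.0626 0.07  ]
[0.5054 0.0597 0.07  ]
[0.5037 0.2093 0.07  ]
[0.55174515 0.13463395 0.07      ]
```

```bash
cat >> h.py <<'E'
def goto(pos,phi_deg=None,Rt=None,tag=""):
    st=manip.sense();R0=R.from_quat(st["tool_rot"]).as_matrix();p=st["tcp_pos"]
    if Rt is None:
        c=[rotdown(np.radians(phi_deg+k)) for k in (0,)]
        Rt=c[0]
    dr=R.from_matrix(R0.T@Rt).as_rotvec(degrees=True)/5
    ds=R0.T@(np.array(pos)-p)/.025
    print(tag,"units shift",ds.round(2),"rot",dr.round(2))
def where():
    st=manip.sense();M=R.from_quat(st["tool_rot"]).as_matrix()
    print("t",round(st["t"],2),"p",st["tcp_pos"].round(4),"x",M[:,0].round(3),"phi",np.degrees(np.arctan2(M[1,1],M[0,1])).round(2),"q",st["q"].round(3),"F",st["force"].round(1),"M",st["ft_torque"].round(2),"gap",round(st["finger_gap"]*85.4,1))
E
python3 - <<'E'
from h import *
where()
st=manip.sense();M=R.from_quat(st["tool_rot"]).as_matrix();print(M.round(2))
W=snap("wrist");print("cam in tool",M.T@(W["C"]-st["tcp_pos"]),"axis",(M.T@W["R"].T).round(3))
goto([.45,-.36,.25],-90)
goto([.45,-.36,.25],90)
goto([.45,-.36,.25],0)
E
```

```text
t 0.35 p [ 0.2818 -0.5577  0.2311] x [-0.     0.001 -1.   ] phi -63.2 q [-1.281  0.528  1.433  0.     1.181 -0.179] F [ 1.4 -0.2 -0.3] M [ 0.01 -0.03 -0.03] gap 85.2
[[-0.    0.45 -0.89]
 [ 0.   -0.89 -0.45]
 [-1.   -0.   -0.  ]]
cam in tool [-0.14313007  0.00113918 -0.07701582] axis [[-0.    -0.299  0.954]
 [ 1.    -0.     0.   ]
 [ 0.     0.954  0.299]]
 units shift [-0.75 -4.03 -9.57] rot [5.36 0.   0.  ]
 units shift [-0.75 -4.03 -9.57] rot [-30.64  -0.     0.  ]
 units shift [-0.75 -4.03 -9.57] rot [-12.64  -0.     0.  ]
```

Call:
carry_out(
  commands=[
    [[-0.75,-2.95,-10.8,-8.5,0,0,85],[-0.75,-2.95,-10.8,-8.5,0,0,85],[-0.75,-2.95,-10.8,-8.5,0,0,85],[-0.75,-2.95,-10.8,-8.5,0,0,85],[-0.75,-2.95,-10.8,-8.5,0,0,85]],
  ],
)

```text
t: 0.9
tcp_pos: [0.4682, -0.3893, 0.2483]
tool_rot: [0.581, 0.404, -0.581, 0.404]
force: [0.7, -0.6, -0.3]
finger_gap: 0.995
```

Run:
```python
from h import *
where(); goto([.49,-.375,.25],0)
```

```text
t 0.9 p [ 0.4682 -0.3893  0.2483] x [ 0. -0. -1.] phi -20.38 q [-0.877  0.487  1.456  0.     1.198 -0.521] F [ 0.7 -0.6 -0.3] M [-0.02  0.02 -0.04] gap 85.0
 units shift [-0.07  0.62 -0.84] rot [-4.08  0.   -0.  ]
```

Call:
carry_out(
  commands=[
    [[0,0,0,-1.7,0,0,85],[0,0,0,-4,0,0,85],[0,0,0,-4,0,0,85],[0,0,0,-4,0,0,85],[0,0,0,-4,0,0,85]],
  ],
)

```text
t: 1.4
tcp_pos: [0.467, -0.3907, 0.248]
tool_rot: [0.503, 0.497, -0.503, 0.497]
force: [0.3, -0.3, -0.3]
finger_gap: 0.99
```

Run:
```python
from h import *
where(); W=snap("wrist","w1.png"); np.save("w1.npy",dict(W=W),allow_pickle=True)
```

```text
t 1.4 p [ 0.467  -0.3907  0.248 ] x [-0.  0. -1.] phi -0.77 q [-0.88   0.487  1.456  0.     1.198 -0.867] F [ 0.3 -0.3 -0.3] M [-0.01  0.03 -0.01] gap 84.6
```

View pics/w1.png

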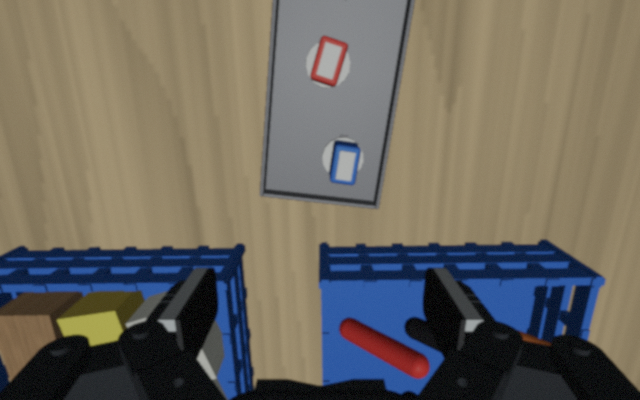

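The wrist view shows the blue plug at (344,163), the red one at (328,60), and the tray end wall at row 200. I'll measure the blue plug next.

```bash
cat >> h.py <<'E'
def strip(s,box,hue=(95,130)):
    """top face of blue grip: returns rect of (blue|white) top & strip centroid"""
    x0,y0,x1,y1=box; im=s["image"][y0:y1,x0:x1]; h=cv2.cvtColor(im,cv2.COLOR_RGB2HSV)
    w=((h[...,1]<60)&(h[...,2]>165)).astype(np.uint8)
    bl=((h[...,0]>hue[0])&(h[...,0]<hue[1])&(h[...,1]>120)).astype(np.uint8)
    return w,bl,(x0,y0)
E
python3 - <<'E'
from h import *
W=np.load("w1.npy",allow_pickle=True).item()["W"]
w,b,o=strip(W,(315,125,375,195))
k=cv2.resize(W["image"][125:195,315:375,::-1],None,fx=8,fy=8,interpolation=cv2.INTER_CUBIC);cv2.imwrite("pics/w1c.png",k)
n,l,st,ce=cv2.connectedComponentsWithStats(w)
for i in range(1,n):
    if st[i,4]<30: continue
    c=cv2.findContours((l==i).astype(np.uint8),cv2.RETR_EXTERNAL,cv2.CHAIN_APPROX_NONE)[0][0]
    r=cv2.minAreaRect(c.astype(np.float32)+np.array(o,np.float32))
    bp=cv2.boxPoints(r);P=np.array([onz(W,*p,.072) for p in bp])
    e=[P[1]-P[0],P[2]-P[1]];L=max(e,key=np.linalg.norm)
    print(st[i],ce[i]+o,r,P.mean(0).round(4),"long ang",np.degrees(np.arctan2(L[1],L[0])),[np.linalg.norm(q).round(4) for q in e])
E
```

```text
[  8  18   9  27 135] [326.95555556 155.75555556] ((326.4053955078125, 155.56756591796875), (6.904757499694824, 26.3038387298584), 9.462321281433105) [ 0.474  -0.3699  0.072 ] long ang 79.9511328206776 [np.float64(0.0238), np.float64(0.0062)]
[ 21  27  20  29 440] [345.23181818 165.87272727] ((345.0270080566406, 165.83786010742188), (16.111101150512695, 28.276626586914062), 9.462322235107422) [ 0.4909 -0.3795  0.072 ] long ang 80.68782748756043 [np.float64(0.0259), np.float64(0.0145)]
```

View pics/w1c.png

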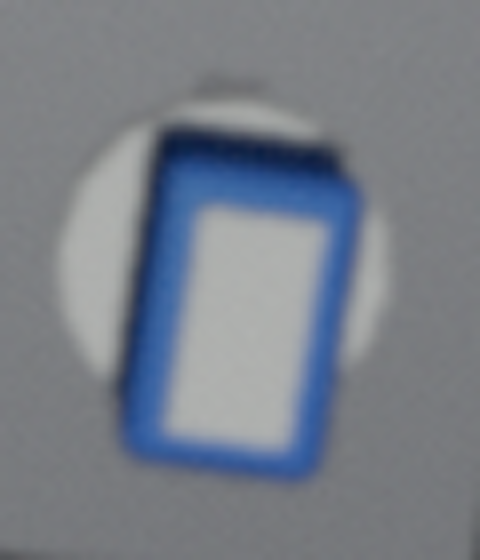

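Call:
carry_out(
  commands=[
    [[0,0.2,-2,-0.1,0,0,60],[0,0.4,-4,-0.2,0,0,40],[0,0.6,-6,-0.2,0,0,25],[0,0.8,-8,-0.2,0,0,25],[0,1.0,-10,-0.2,0,0,25]],
  ],
)

```text
t: 1.95
tcp_pos: [0.4948, -0.1407, 0.2482]
tool_rot: [0.499, 0.501, -0.499, 0.501]
force: [0.6, -0.5, -0.3]
finger_gap: 0.298
```

Call:
carry_out(
  commands=[
    [[0,0,-2,-0.2,0,0,25],[0,0,-4,-0.2,0,0,25],[0,0,-6,-0.2,0,0,25],[0,0,-8,-0.2,0,0,25],[0,0,-10,-0.2,0,0,25]],
  ],
)

```text
t: 2.45
tcp_pos: [0.4934, 0.1095, 0.2483]
tool_rot: [0.495, 0.505, -0.494, 0.505]
force: [1.2, -0.0, 0.6]
finger_gap: 0.295
```

Run:
```python
from h import *
where(); W=snap("wrist","w2.png"); np.save("w2.npy",dict(W=W),allow_pickle=True)
T=snap("top");crop(T,235,135,90,75,8,"tt2.png")
```

```text
t 2.45 p [0.4934 0.1095 0.2483] x [ 0.001  0.    -1.   ] phi 1.21 q [-0.003  0.345  1.708  0.     1.088 -0.024] F [ 1.2 -0.   0.6] M [ 0.   -0.02 -0.01] gap 25.2
```

View pics/w2.png

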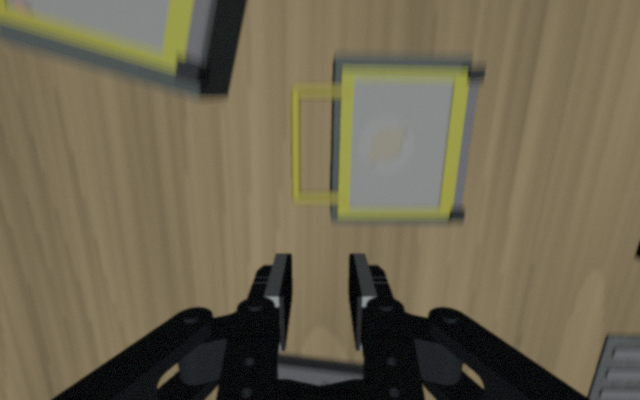

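Run:
```python
from h import *
where(); W=snap("wrist","w3.png"); T=snap("top")
for s,a,b in ((W,(250,60,325,230),"w"),(T,(250,192,300,206),"t")):
    x0,y0,x1,y1=a;h=cv2.cvtColor(s["image"][y0:y1,x0:x1],cv2.COLOR_RGB2HSV)
    m=((h[...,0]>22)&(h[...,0]<34)&(h[...,1]>170)).astype(np.uint8)
    print(b,m.sum(), "cols" if b=="w" else "rows",m.sum(0 if b=="w" else 1))
    ys,xs=np.nonzero(m);print(xs.min()+x0,xs.max()+x0,ys.min()+y0,ys.max()+y0)
crop(W,270,40,230,200,3,"w3c.png");crop(T,235,135,90,75,8,"tt2.png")
```

```text
t 2.55 p [0.4926 0.1131 0.2482] x [ 0.     0.002 -1.   ] phi 1.67 q [ 0.003  0.345  1.708  0.002  1.089 -0.027] F [ 0.9  0.2 -0.5] M [-0.08 -0.02 -0.02] gap 24.8
w 0 cols [0 0 0 0 0 0 0 0 0 0 0 0 0 0 0 0 0 0 0 0 0 0 0 0 0 0 0 0 0 0 0 0 0 0 0 0 0
 0 0 0 0 0 0 0 0 0 0 0 0 0 0 0 0 0 0 0 0 0 0 0 0 0 0 0 0 0 0 0 0 0 0 0 0 0
 0]Traceback (most recent call last):
  File "<stdin>", line 7, in <module>
    return umr_minimum(a, axis, None, out, keepdims, initial, where)
ValueError: zero-size array to reduction operation minimum which has no identity
```

Run:
```python
from h import *
W=snap("wrist","w3.png")
crop(W,270,40,230,200,3,"w3c.png")
h=cv2.cvtColor(W["image"],cv2.COLOR_RGB2HSV); print(h[150,285:305].tolist())
```

```text
[[20, 78, 140], [20, 75, 139], [20, 75, 139], [20, 77, 140], [20, 76, 141], [21, 83, 138], [22, 100, 133], [25, 131, 134], [26, 145, 144], [28, 140, 151], [29, 132, 154], [30, 129, 154], [28, 137, 151], [27, 142, 145], [25, 148, 131], [24, 124, 121], [21, 90, 124], [20, 81, 133], [20, 80, 134], [19, 78, 138]]
```

View pics/w3c.png

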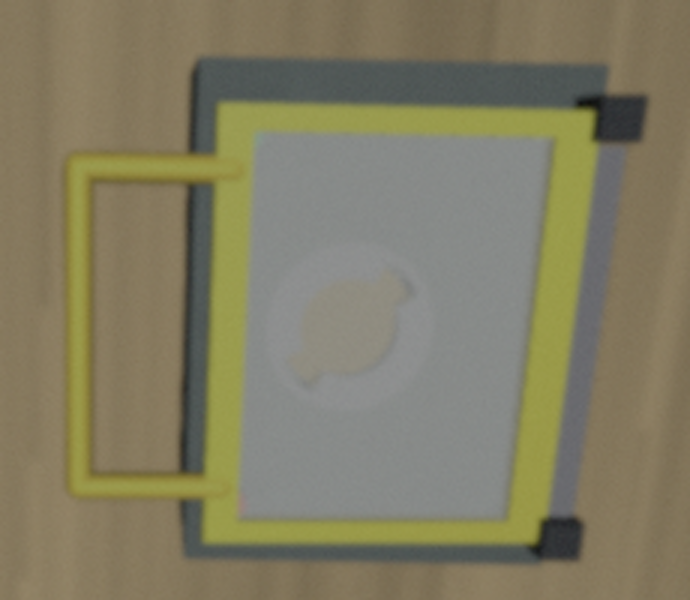

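Run:
```python
from h import *
W=snap("wrist");T=snap("top"); where()
for z in (.085,.088,.091,.095): print(z,onz(W,296.3,95,z).round(4),onz(W,297.5,204,z).round(4))
for n,a,b in (("barL",(258.1,199.75),(296.3,96)),("barR",(292.1,200),(297.5,203)),("hL",(255.6,148.75),(270+620/3,40+115/3)),("hR",(298.5,149.4),(270+562/3,40+537/3))):
    P,e=tri([(T,*a),(W,*b)]);print(n,P.round(4),e)
print("sock",onz(W,386.7,149,.07))
print("box",[onz(W,270+u/3,40+v/3,.07).round(4).tolist() for u,v in ((200,60),(606,65),(190,548))])
for k in (.081,.086): print(goto([.473,.137,k],1))
```

```text
t 2.8 p [0.4938 0.1064 0.248 ] x [ 0. -0. -1.] phi 1.18 q [-0.009  0.345  1.708 -0.     1.088 -0.029] F [-0.3  0.1 -0.7] M [ 0.01 -0.01 -0.04] gap 24.6
0.085 [0.4735 0.1803 0.085 ] [0.4749 0.0863 0.085 ]
0.088 [0.4737 0.1803 0.088 ] [0.475  0.0873 0.088 ]
0.091 [0.4739 0.1803 0.091 ] [0.4752 0.0882 0.091 ]
0.095 [0.4741 0.1804 0.095 ] [0.4754 0.0895 0.095 ]
barL [0.4726 0.181  0.0869] [array([ 0.6, -0.3]), array([-1.2, -2. ])]
barR [0.4738 0.0891 0.0878] [array([ 0.3, -0.5]), array([-1.4, -1.1])]
hL [0.6158 0.196  0.0935] [array([-0.1, -0.2]), array([-0.6,  0.2])]
hR [0.6182 0.0767 0.0892] [array([-0. , -0.3]), array([-1.1, -0. ])]
sock [0.55417959 0.13539892 0.07      ]
box [[0.5063, 0.209, 0.07], [0.62, 0.2103, 0.07], [0.5085, 0.0635, 0.07]]
 units shift [ 6.68 -0.81 -1.24] rot [ 0.04  0.   -0.  ]
None
 units shift [ 6.48 -0.81 -1.24] rot [ 0.04  0.   -0.  ]
None
```

Call:
carry_out(
  commands=[
    [[1,-0.4,-0.6,0,0,0,25],[2.5,-0.8,-1.2,0,0,0,25],[4,-0.8,-1.2,0,0,0,25],[4.5,-0.8,-1.2,0,0,0,25],[4.5,-0.8,-1.2,0,0,0,25]],
  ],
)

```text
t: 3.3
tcp_pos: [0.4717, 0.1356, 0.1336]
tool_rot: [0.494, 0.506, -0.496, 0.504]
force: [-0.1, 0.0, 0.8]
finger_gap: 0.294
```

Run:
```python
from h import *
where();goto([.474,.137,.074],1); W=snap("wrist","w4.png")
```

```text
t 3.3 p [0.4717 0.1356 0.1336] x [-0.005 -0.    -1.   ] phi 1.12 q [ 0.052  0.505  1.855 -0.     0.787  0.032] F [-0.1  0.   0.8] M [ 0.04  0.   -0.02] gap 25.1
 units shift [ 2.38  0.1  -0.06] rot [0.02 0.   0.06]
```

View pics/w4.png

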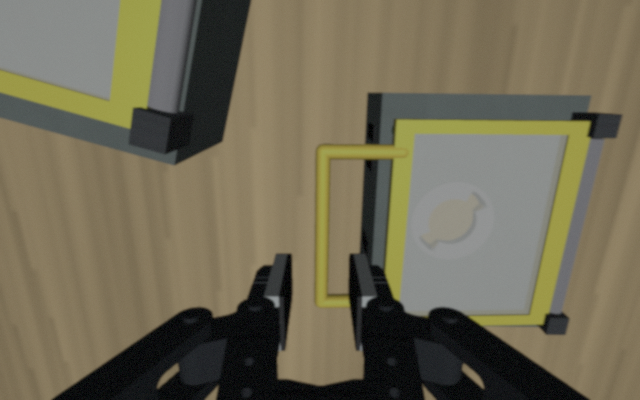

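The bar is at column 322, rows 145–300, and lies between the fingers (jaw centre at about column 321). I'll descend and grip it.

Call:
carry_out(
  commands=[
    [[1,0.1,0,0,0,0,25],[2,0.1,0,0,0,0,25],[2.35,0.1,0,0,0,0,25],[2.35,0.1,0,0,0,0,0],[2.35,0.1,0,0,0,0,0]],
  ],
  force=35,
)

```text
t: 3.85
tcp_pos: [0.4721, 0.1366, 0.077]
tool_rot: [0.492, 0.507, -0.496, 0.504]
force: [-4.0, -2.3, -2.5]
finger_gap: 0.075
```

Run:
```python
from h import *
where();W=snap("wrist","w5.png")
```

```text
t 3.85 p [0.4721 0.1366 0.077 ] x [-0.007 -0.001 -1.   ] phi 1.27 q [ 5.400e-02  6.120e-01  1.887e+00 -1.000e-03  6.500e-01  3.300e-02] F [-4.  -2.3 -2.5] M [-0.41  0.74 -0.14] gap 6.4
```

View pics/w5.png

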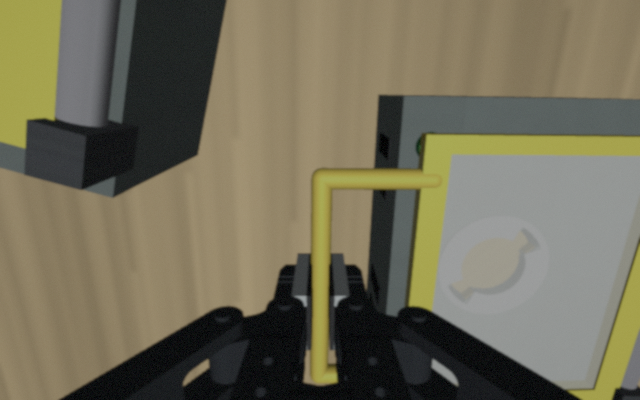

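The bar is held, with a 6.4 mm opening reading. I'll follow the arc about the hinge with the tool still pointing down.

Call:
carry_out(
  commands=[
    [[-0.35,0.02,0,0,0,0,0],[-0.92,0.11,0,0,0,0,0],[-1.48,0.25,0,0,0,0,0],[-2.03,0.45,0,0,0,0,0],[-2.55,0.71,0,0,0,0,0]],
  ],
)

```text
t: 4.4
tcp_pos: [0.4905, 0.1368, 0.1421]
tool_rot: [0.492, 0.507, -0.496, 0.505]
force: [-5.0, -4.2, -1.1]
finger_gap: 0.074
```

Run:
```python
from h import *
where();W=snap("wrist","w6.png");S=snap("scene");crop(S,300,140,150,110,5,"s6.png")
```

```text
t 4.4 p [0.4905 0.1368 0.1421] x [-0.005 -0.002 -1.   ] phi 1.33 q [ 0.053  0.51   1.803 -0.002  0.835  0.031] F [-5.  -4.2 -1.1] M [-0.64  0.91 -0.02] gap 6.3
```

View pics/s6.png

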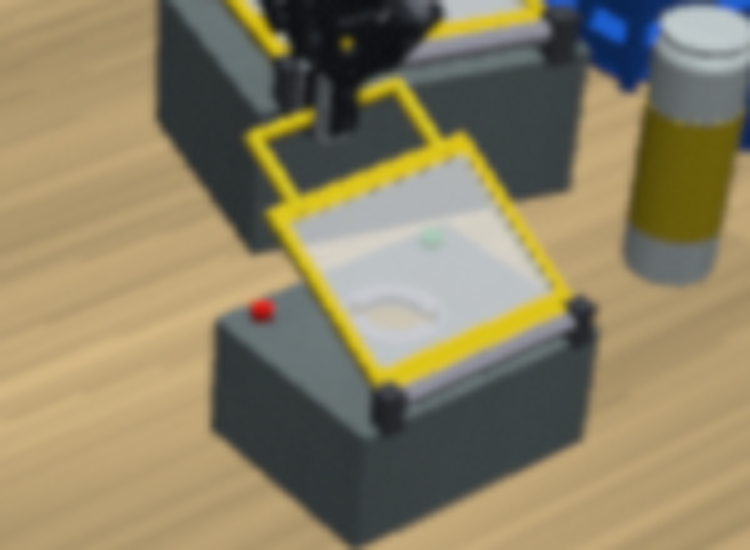

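Call:
carry_out(
  commands=[
    [[-0.49,0.3,0,0,0,0,0],[-0.96,0.65,0,0,0,0,0],[-1.38,1.05,0,0,0,0,0],[-1.76,1.48,0,0,0,0,0],[-2.1,1.96,0,0,0,0,0]],
  ],
)

```text
t: 5.0
tcp_pos: [0.5395, 0.1372, 0.1954]
tool_rot: [0.492, 0.506, -0.496, 0.505]
force: [-5.9, -5.8, 1.0]
finger_gap: 0.078
```

Call:
carry_out(
  commands=[
    [[-0.29,0.5,0,0,0,0,0],[-0.52,1.03,0,0,0,0,0],[-0.71,1.58,0,0,0,0,0],[-0.83,2.15,0,0,0,0,0],[-0.9,2.72,0,0,0,0,0]],
  ],
)

```text
t: 5.5
tcp_pos: [0.6102, 0.1384, 0.2182]
tool_rot: [0.494, 0.505, -0.495, 0.507]
force: [-1.4, -4.3, -1.5]
finger_gap: 0.069
```

Run:
```python
from h import *
where();W=snap("wrist","w7.png");S=snap("scene");crop(S,300,110,150,130,5,"s7.png")
```

```text
t 5.5 p [0.6102 0.1384 0.2182] x [ 0.001 -0.003 -1.   ] phi 1.28 q [ 0.046  0.543  1.444 -0.004  1.154  0.026] F [-1.4 -4.3 -1.5] M [-0.65  0.53 -0.07] gap 5.9
```

View pics/s7.png

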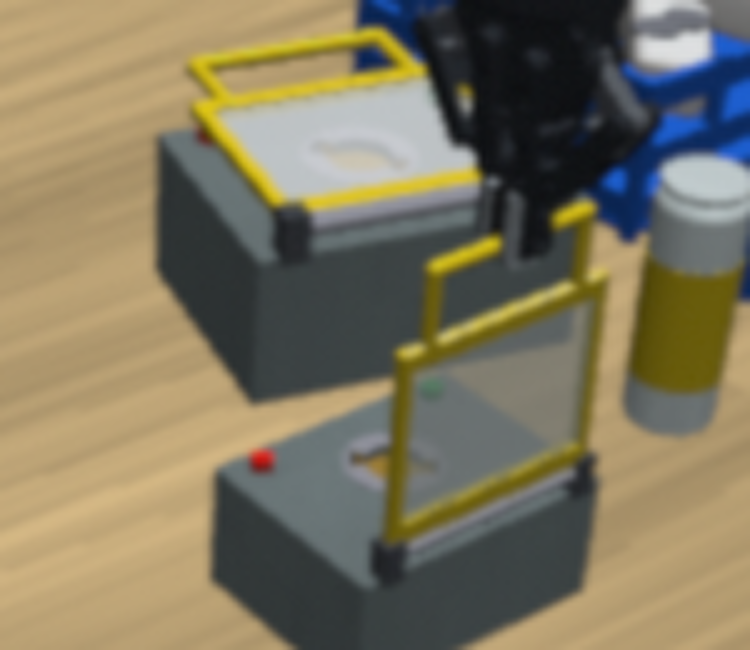

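Call:
carry_out(
  commands=[
    [[-0.01,0.58,0,0,0,0,0],[0.03,1.16,0,0,0,0,0],[0.14,1.73,0,0,0,0,0],[0.3,2.29,0,0,0,0,0],[0.48,2.72,0,0,0,0,0]],
  ],
)

```text
t: 6.1
tcp_pos: [0.6779, 0.1397, 0.2054]
tool_rot: [0.493, 0.505, -0.496, 0.506]
force: [-18.3, -6.6, 26.5]
finger_gap: 0.079
```

Run:
```python
from h import *
where()
```

```text
t 6.1 p [0.6779 0.1397 0.2054] x [-0.001 -0.004 -1.   ] phi 1.27 q [ 0.044  0.647  1.273 -0.004  1.222  0.023] F [-18.3  -6.6  26.5] M [-1.06  3.58 -0.16] gap 6.7
```

Call:
carry_out(
  commands=[
    [[0,0,0,0,0,0,30],[0,0,0,0,0,0,30],[-0.5,0,0,0,0,0,30],[-1.5,0,0,0,0,0,30],[-2.5,0,0,0,0,0,30]],
  ],
)

```text
t: 6.6
tcp_pos: [0.678, 0.1426, 0.268]
tool_rot: [0.495, 0.506, -0.494, 0.506]
force: [0.2, 0.4, 0.3]
finger_gap: 0.355
```

Run:
```python
from h import *
where();W=snap("wrist","w8.png");S=snap("scene");crop(S,300,100,150,130,5,"s8.png")
```

```text
t 6.6 p [0.678  0.1426 0.268 ] x [ 0.001  0.001 -1.   ] phi 1.34 q [4.600e-02 5.890e-01 1.205e+00 1.000e-03 1.345e+00 2.300e-02] F [0.2 0.4 0.3] M [ 0.01 -0.03 -0.01] gap 30.3
```

View pics/s8.png

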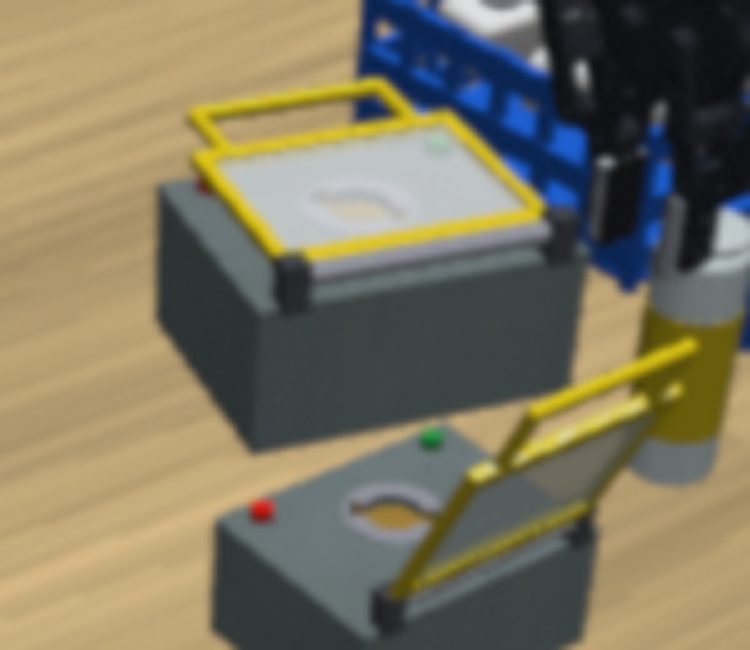

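View pics/w8.png

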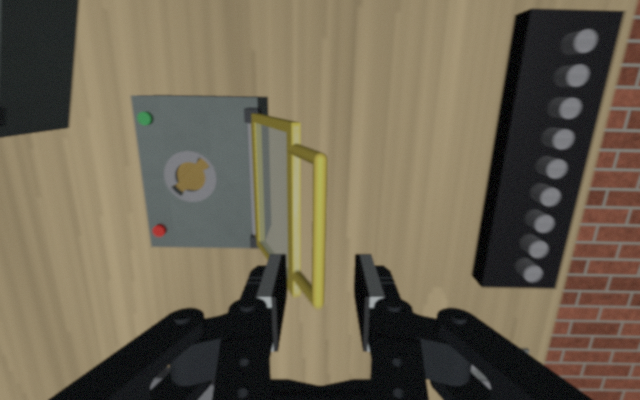

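The cover is leaning back at its stop and stays there with no hand on it. The socket is at (190,176) in the wrist view. I'll take a second view from closer.

Call:
carry_out(
  commands=[
    [[0,-2,0.5,0,0,0,45],[0,-4,1,0,0,0,45],[0,-5.2,1.2,0,0,0,45],[0,-5.2,1.2,0,0,0,45],[0,-5.2,1.2,0,0,0,45]],
  ],
)

```text
t: 7.2
tcp_pos: [0.5488, 0.1093, 0.2669]
tool_rot: [0.495, 0.505, -0.494, 0.506]
force: [0.8, 1.3, 0.4]
finger_gap: 0.524
```

Run:
```python
from h import *
where();W=snap("wrist","w9.png");T=snap("top","t9.png");np.save("w9.npy",dict(W=W,T=T),allow_pickle=True)
crop(W,215,60,200,170,4,"w9c.png");crop(T,245,140,70,60,10,"t9c.png")
```

```text
t 7.2 p [0.5488 0.1093 0.2669] x [ 0.002  0.    -1.   ] phi 1.31 q [-0.003  0.397  1.558  0.     1.184 -0.026] F [0.8 1.3 0.4] M [0.04 0.01 0.02] gap 44.8
```

View pics/w9.png

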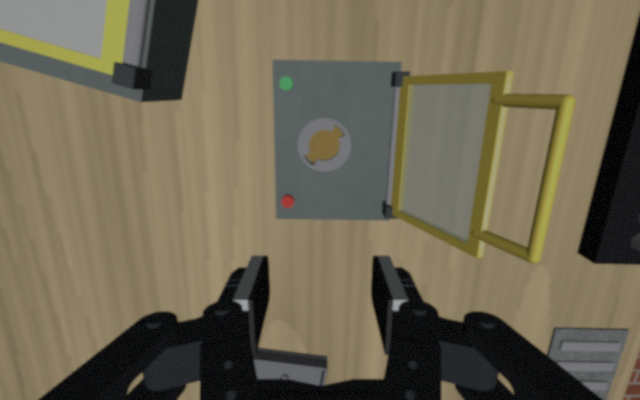

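View pics/t9c.png

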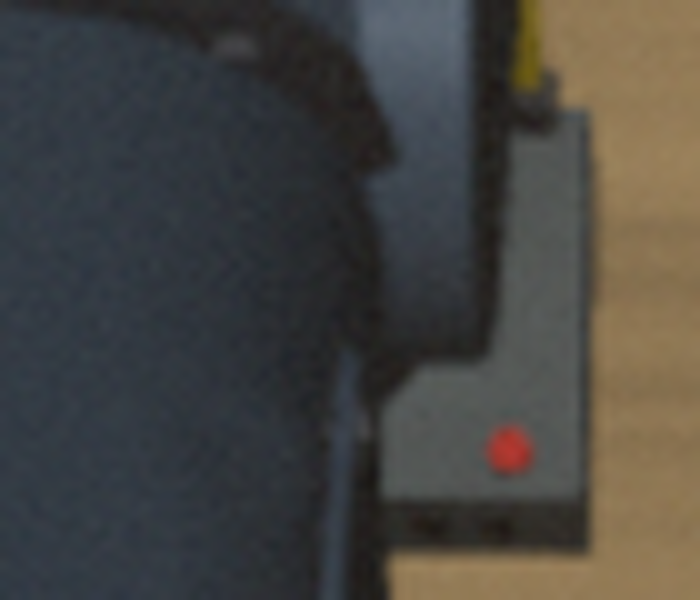

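```bash
cat >> h.py <<'E'
def ring(s,c,r=36):
    x0,y0=int(c[0]-r),int(c[1]-r);im=s["image"][y0:y0+2*r,x0:x0+2*r]
    lab=cv2.cvtColor(im,cv2.COLOR_RGB2LAB).astype(int)
    g=cv2.cvtColor(im,cv2.COLOR_RGB2GRAY)
    sat=lab[...,2]-128
    return im,g,sat,(x0,y0)
E
python3 - <<'E'
from h import *
d=np.load("w9.npy",allow_pickle=True).item();W=d["W"]
im,g,sat,o=ring(W,(324,145))
print("profile g",g[36,::2],"b",sat[36,::2])
E
python3 - <<'E'
import cv2
im=cv2.imread("pics/w9.png")[105:185,284:364];cv2.imwrite("pics/w9d.png",cv2.resize(im,None,fx=8,fy=8,interpolation=cv2.INTER_CUBIC))
E
```

```text
profile g [ 93  92  94  94  96 110 116 116 117 117 112 104 101 103 104 105 106 106
 105 105 104 104 103 103 104 105 113 116 114 115 114 108  97  94  93  89] b [ 0  0  0  0  0 -2 -1 -2 -2 -1  5 24 27 28 26 27 28 27 26 28 27 27 28 28
 27 21  3 -2 -2 -2 -2 -1  0  0  0 -1]
```

View pics/w9d.png

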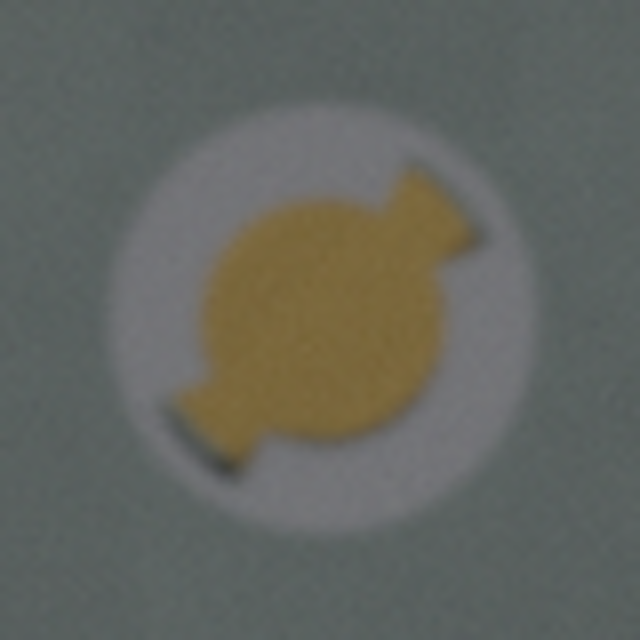

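```bash
cat >> h.py <<'E'
def sock(s,c,r=36):
    im,g,sat,o=ring(s,c,r)
    m=(((cv2.GaussianBlur(g,(3,3),0)>103)|(sat>8))*255).astype(np.uint8)
    m=cv2.morphologyEx(m,cv2.MORPH_OPEN,np.ones((3,3),np.uint8))
    cs=cv2.findContours(m,cv2.RETR_EXTERNAL,cv2.CHAIN_APPROX_NONE)[0];k=max(cs,key=cv2.contourArea)
    e=cv2.fitEllipse(cv2.convexHull(k)); u=np.array(e[0])+o
    P=onz(s,*u,.07)
    b=((sat>10)*255).astype(np.uint8);k=max(cv2.findContours(b,cv2.RETR_EXTERNAL,cv2.CHAIN_APPROX_NONE)[0],key=cv2.contourArea)[:,0,:]+np.array(o)
    Q=np.array([onz(s,*p,.07) for p in k])-P;Q=Q[:,:2]; rr=np.hypot(*Q.T); far=Q[rr>.0175]
    a=np.degrees(np.arctan2(far[:,1],far[:,0]))
    # double-angle mean
    ang=np.degrees(np.angle(np.mean(np.exp(2j*np.radians(a)))))/2
    print("ring px",u.round(2),e[1],"P",P.round(4),"slot",round(ang,2),len(far),"rmax",rr.max().round(4))
    return u,P
E
python3 - <<'E'
from h import *
d=np.load("w9.npy",allow_pickle=True).item();W=d["W"];sock(W,(324,145))
im=cv2.imread("pics/w8.png")[:,:,::-1]
# box corners + LEDs for yaw
for n,(u,v) in dict(fl=(273.5,60.5),bl=(400,62),fr=(277,219),br=(391,219)).items(): print(n,onz(W,u,v,.07).round(4))
h=cv2.cvtColor(W["image"],cv2.COLOR_RGB2HSV)
for n,(u,v) in dict(g=(286,83),r=(288,202)).items():
    s=h[v-12:v+12,u-12:u+12,1]>140;ys,xs=np.nonzero(s);print(n,xs.mean()+u-12,ys.mean()+v-12,onz(W,xs.mean()+u-12,ys.mean()+v-12,.073).round(4))
E
```

```text
ring px [323.92 144.48] (53.780765533447266, 53.84544372558594) P [0.5534 0.1374 0.07  ] slot 45.45 27 rmax 0.0204
fl [0.5067 0.2107 0.07  ]
bl [0.6191 0.212  0.07  ]
fr [0.5078 0.0611 0.07  ]
br [0.6234 0.0636 0.07  ]
g nan nan [nan nan nan]
r 287.32 200.81 [0.5186 0.0816 0.073 ]<stdin>:8: RuntimeWarning: Mean of empty slice.
  ret = ret.dtype.type(ret / rcount)
```

Call:
carry_out(
  commands=[
    [[0,-0.5,2,0.5,0,0,45],[0,-1,4,1,0,0,45],[0,-1.5,6,1.5,0,0,45],[0,-2,8,2,0,0,45],[0,-2.5,10,2.1,0,0,45]],
  ],
)

```text
t: 7.8
tcp_pos: [0.4949, -0.1372, 0.2661]
tool_rot: [0.539, 0.458, -0.538, 0.459]
force: [1.4, 0.4, -0.5]
finger_gap: 0.524
```

Run:
```python
from h import *
where();goto([.491,-.379,.18],-9.5)
```

```text
t 7.8 p [ 0.4949 -0.1372  0.2661] x [ 0.002 -0.001 -1.   ] phi -9.21 q [-0.488  0.333  1.668  0.     1.139 -0.328] F [ 1.4  0.4 -0.5] M [-0.02 -0.02  0.06] gap 44.7
 units shift [3.45 1.39 9.57] rot [ 0.06  0.   -0.02]
```

Call:
carry_out(
  commands=[
    [[0,0.3,2,0,0,0,45],[0.5,0.6,4,0,0,0,45],[1.5,0.9,6,0,0,0,45],[2.5,1.2,8,0,0,0,45],[3.4,1.4,9.5,0,0,0,45]],
  ],
)

```text
t: 8.3
tcp_pos: [0.4919, -0.3703, 0.185]
tool_rot: [0.539, 0.457, -0.538, 0.459]
force: [1.2, -0.4, -0.2]
finger_gap: 0.526
```

Call:
carry_out(
  commands=[
    [[0,0,0,0,0,0,45],[0,0,0,0,0,0,45],[0,0,0,0,0,0,45],[0,0,0,0,0,0,45],[0,0,0,0,0,0,45]],
  ],
)

```text
t: 8.8
tcp_pos: [0.4912, -0.3657, 0.1868]
tool_rot: [0.538, 0.458, -0.538, 0.459]
force: [0.8, -0.9, 0.5]
finger_gap: 0.527
```

Run:
```python
from h import *
where();W=snap("wrist","w10.png")
W1=np.load("w1.npy",allow_pickle=True).item()["W"]
w,b,o=strip(W,(260,150,400,330))
n,l,st,ce=cv2.connectedComponentsWithStats(w)
for i in range(1,n):
    if st[i,4]<150: continue
    c=cv2.findContours((l==i).astype(np.uint8),cv2.RETR_EXTERNAL,cv2.CHAIN_APPROX_NONE)[0][0]
    r=cv2.minAreaRect(c.astype(np.float32)+np.array(o,np.float32))
    P=np.array([onz(W,*p,.072) for p in cv2.boxPoints(r)]);e=[P[1]-P[0],P[2]-P[1]];L=max(e,key=np.linalg.norm)
    print(st[i],r[0],P.mean(0).round(4),"ang",np.degrees(np.arctan2(L[1],L[0])).round(2),[np.linalg.norm(q).round(4) for q in e])
    print(tri([(W,*r[0]),(W1,345.03,165.84)]))
```

```text
t 8.8 p [ 0.4912 -0.3657  0.1868] x [ 0.001 -0.001 -1.   ] phi -9.09 q [-0.822  0.562  1.511  0.     1.068 -0.664] F [ 0.8 -0.9  0.5] M [-0.   -0.03  0.  ] gap 45.0
[ 51  50  19  31 571] (320.0, 215.0) [ 0.4902 -0.3801  0.072 ] ang -98.66 [np.float64(0.0136), np.float64(0.0244)]
(array([ 0.49051546, -0.37839053,  0.07664461]), [array([0.1, 0. ]), array([-0., -0.])])
```

View pics/w10.png

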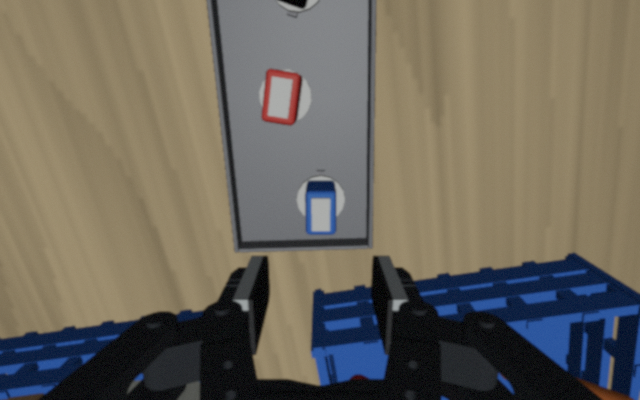

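The blue plug is at (320,208), centred between the open fingers, with red at (282,97) well clear. I'll descend on it.

Run:
```python
from h import *
where();goto([.4903,-.3790,.040],-9.1)
```

```text
t 8.85 p [ 0.4912 -0.3658  0.1867] x [ 0.001 -0.001 -1.   ] phi -9.1 q [-0.822  0.562  1.511  0.     1.068 -0.664] F [-0.6  1.3 -0.5] M [-0.    0.   -0.01] gap 45.3
 units shift [5.87 0.04 0.52] rot [-0.    0.01 -0.01]
```

Call:
carry_out(
  commands=[
    [[0.5,0.05,0.5,0,0,0,45],[2,0.05,0.5,0,0,0,45],[3.5,0.05,0.5,0,0,0,45],[4,0.05,0.5,0,0,0,45],[4,0.05,0.5,0,0,0,45]],
  ],
)

```text
t: 9.35
tcp_pos: [0.4885, -0.3784, 0.0832]
tool_rot: [-0.538, -0.46, 0.539, -0.456]
force: [-0.9, -0.1, 0.7]
finger_gap: 0.526
```

Run:
```python
from h import *
where();goto([.4903,-.3790,.040],-9.1);W=snap("wrist","w11.png")
```

```text
t 9.35 p [ 0.4885 -0.3784  0.0832] x [-0.003  0.004 -1.   ] phi -9.21 q [-0.84   0.711  1.561 -0.     0.875 -0.679] F [-0.9 -0.1  0.7] M [-0.01  0.04  0.02] gap 45.0
 units shift [1.73 0.08 0.02] rot [-0.02 -0.04  0.05]
```

View pics/w11.png

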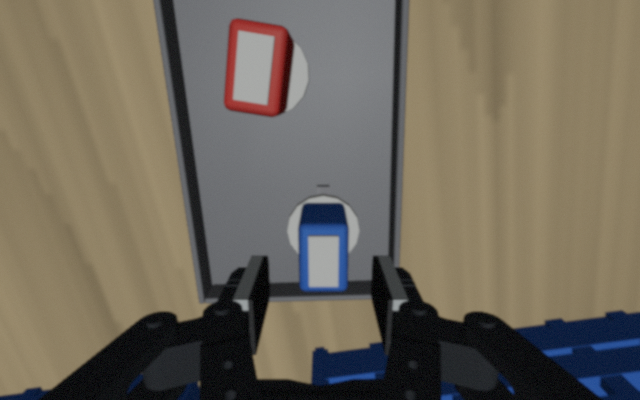

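Call:
carry_out(
  commands=[
    [[1,0.05,0,0,0,0,45],[1.7,0.05,0,0,0,0,45],[1.7,0.05,0,0,0,0,45],[1.7,0.05,0,0,0,0,45],[1.7,0.05,0,0,0,0,10]],
  ],
  force=60,
)

```text
t: 9.9
tcp_pos: [0.492, -0.3806, 0.0451]
tool_rot: [0.538, 0.457, -0.538, 0.46]
force: [0.2, -0.1, 0.6]
finger_gap: 0.37
```

Call:
carry_out(
  commands=[
    [[0,0,0,0,0,0,10],[0,0,0,0,0,0,10],[0,0,0,0,0,0,10],[0,0,0,0,0,0,10],[0,0,0,0,0,0,10]],
  ],
  force=70,
)

```text
t: 10.4
tcp_pos: [0.4918, -0.3805, 0.045]
tool_rot: [0.539, 0.457, -0.538, 0.459]
force: [-0.5, -0.3, 7.1]
finger_gap: 0.266
```

Run:
```python
from h import *
where();W=snap("wrist","w12.png")
```

```text
t 10.4 p [ 0.4918 -0.3805  0.045 ] x [ 0.002 -0.003 -1.   ] phi -9.2 q [-0.838  0.77   1.571 -0.     0.797 -0.677] F [-0.5 -0.3  7.1] M [ 0.05  0.07 -0.03] gap 22.7
```

View pics/w12.png

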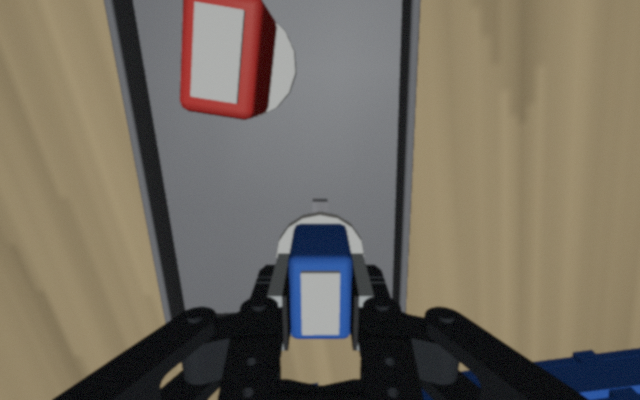

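Gripped, opening reading 22.7 mm. I'll raise the grip force and lift straight up.

Call:
carry_out(
  commands=[
    [[-0.4,0,0,0,0,0,10],[-1.5,0,0,0,0,0,10],[-3.5,0,0,0,0,0,10],[-5.5,0,0,0,0,0,10],[-7.5,0,0,0,0,0,10]],
  ],
  force=90,
)

```text
t: 10.95
tcp_pos: [0.4904, -0.3788, 0.2326]
tool_rot: [0.538, 0.459, -0.538, 0.458]
force: [0.9, -0.7, -1.3]
finger_gap: 0.264
```

Run:
```python
from h import *
where();W=snap("wrist","w13.png");goto([.5534,.10,.26],136)
st=manip.sense();M=R.from_quat(st["tool_rot"]).as_matrix()
w,b,o=strip(W,(285,225,355,350))
n,l,s,ce=cv2.connectedComponentsWithStats(w)
for i in range(1,n):
    if s[i,4]<150: continue
    c=cv2.findContours((l==i).astype(np.uint8),cv2.RETR_EXTERNAL,cv2.CHAIN_APPROX_NONE)[0][0]
    r=cv2.minAreaRect(c.astype(np.float32)+np.array(o,np.float32))
    P=np.array([onz(W,*p,st["tcp_pos"][2]+.027) for p in cv2.boxPoints(r)])
    print(s[i],r,"in tool mm",(1e3*(M.T@(P.mean(0)-st["tcp_pos"]))).round(1))
```

```text
t 10.95 p [ 0.4904 -0.3788  0.2326] x [-0.001  0.001 -1.   ] phi -9.2 q [-0.838  0.519  1.444  0.     1.179 -0.677] F [ 0.9 -0.7 -1.3] M [-0.07  0.02  0.01] gap 22.6
 units shift [ -0.91  -0.73 -19.43] rot [-29.03   0.24   0.09]
[  16   49   39   61 2342] ((320.0, 304.0), (60.0, 38.0), 90.0) in tool mm [-27.1  -2.9  -9. ]
```

View pics/w13.png

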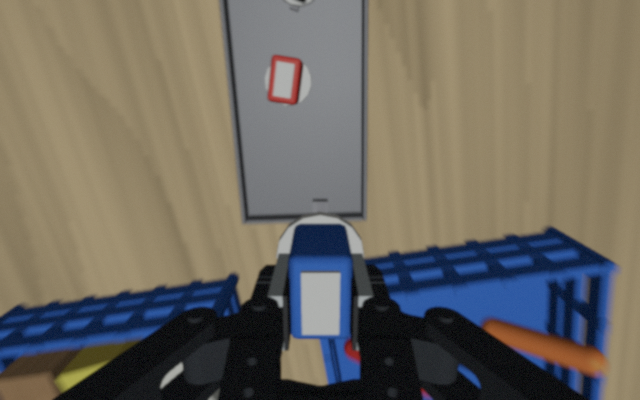

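```bash
cat >> h.py <<'E'
def inhand(W,top=.027,box=(285,225,355,350),st=None):
    st=st or manip.sense();M=R.from_quat(st["tool_rot"]).as_matrix()
    C=M.T@(W["C"]-st["tcp_pos"]);A=M.T@W["R"].T
    w,b,o=strip(W,box);n,l,s,ce=cv2.connectedComponentsWithStats(w)
    i=1+np.argmax(s[1:,4]); u=ce[i]+o
    d=A@np.array([(u[0]-W["cx"])/W["fx"],(u[1]-W["cy"])/W["fy"],1]);P=C+d*(-top-C[0])/d[0]
    print("cam in tool",(1e3*C).round(1),"fwd",A[:,2].round(3),"strip px",u.round(1),"in tool mm",(1e3*P).round(1));return P
E
python3 - <<'E'
from h import *
where();st=manip.sense();W=snap("wrist");inhand(W,st=st);inhand(W);where();goto([.5534,.10,.26],136)
E
```

```text
t 11.0 p [ 0.4942 -0.3826  0.2424] x [ 0.011 -0.012 -1.   ] phi -9.17 q [-0.837  0.509  1.433  0.     1.183 -0.677] F [ 0.8 -1.4  5.1] M [-0.07 -0.03 -0.03] gap 22.5
cam in tool [-143.1    1.   -75.9] fwd [0.954 0.    0.299] strip px [320.1 303.7] in tool mm [-27.    1.1  -0.2]
cam in tool [-146.1    0.9  -76.1] fwd [0.954 0.    0.299] strip px [320.1 303.7] in tool mm [-27.    1.    1.5]
t 11.05 p [ 0.4943 -0.3828  0.2395] x [ 0.012 -0.013 -1.   ] phi -9.17 q [-0.838  0.512  1.436  0.     1.176 -0.677] F [ 1.1 -1.1 -0.7] M [-0.03 -0.02  0.04] gap 22.6
 units shift [ -1.04  -0.74 -19.43] rot [-29.03   0.24   0.09]
```

Call:
carry_out(
  commands=[
    [[-0.4,0,-2,-1.7,0,0,10],[-0.8,-0.1,-4,-3.4,0,0,10],[-0.8,-0.2,-6,-5.1,0,0,10],[-0.8,-0.3,-8,-6.8,0,0,10],[-0.8,-0.4,-10,-8.5,0,0,10]],
  ],
)

```text
t: 11.55
tcp_pos: [0.52, -0.1311, 0.2504]
tool_rot: [0.334, 0.624, -0.334, 0.623]
force: [0.3, -0.3, -0.7]
finger_gap: 0.266
```

Run:
```python
from h import *
where();goto([.54,.137,.26],136)
```

```text
t 11.55 p [ 0.52   -0.1311  0.2504] x [-0.001  0.001 -1.   ] phi 33.62 q [-0.456  0.385  1.632  0.     1.125 -1.042] F [ 0.3 -0.3 -0.7] M [ 0.01  0.01 -0.04] gap 22.7
 units shift [-0.38  6.6  -8.49] rot [-2.048e+01 -1.000e-02 -1.000e-02]
```

Call:
carry_out(
  commands=[
    [[-0.2,1.4,-1.4,-1.7,0,0,10],[-0.4,2.8,-2.8,-3.4,0,0,10],[-0.5,4.2,-4.2,-5.1,0,0,10],[-0.5,5.6,-5.6,-6.8,0,0,10],[-0.5,7,-7,-8.5,0,0,10]],
  ],
)

```text
t: 12.05
tcp_pos: [0.5703, 0.1112, 0.2628]
tool_rot: [0.085, 0.702, -0.085, 0.702]
force: [1.0, -0.9, -1.5]
finger_gap: 0.266
```

Run:
```python
from h import *
where();goto([.575,.160,.26],135.8)
```

```text
t 12.05 p [0.5703 0.1112 0.2628] x [-0.001 -0.    -1.   ] phi 76.16 q [ 0.     0.433  1.508 -0.     1.201 -1.329] F [ 1.  -0.9 -1.5] M [-0.04 -0.06  0.01] gap 22.7
 units shift [ 0.11  1.94 -0.29] rot [-1.193e+01 -1.000e-02 -0.000e+00]
```

Call:
carry_out(
  commands=[
    [[0,1,-0.2,-1.7,0,0,10],[0,1.9,-0.3,-3.4,0,0,10],[0,1.9,-0.3,-5.1,0,0,10],[0,1.9,-0.3,-6.8,0,0,10],[0,1.9,-0.3,-8.5,0,0,10]],
  ],
)

```text
t: 12.55
tcp_pos: [0.5743, 0.1575, 0.2623]
tool_rot: [-0.175, 0.686, 0.175, 0.684]
force: [0.2, -0.1, -0.8]
finger_gap: 0.266
```

Call:
carry_out(
  commands=[
    [[0,0,0,-1.7,0,0,10],[0,0,0,-3.4,0,0,10],[0,0,0,-3.4,0,0,10],[0,0,0,-3.4,0,0,10],[0,0,0,-3.4,0,0,10]],
  ],
)

```text
t: 13.05
tcp_pos: [0.575, 0.157, 0.2629]
tool_rot: [-0.272, 0.653, 0.272, 0.653]
force: [0.5, 1.2, -0.7]
finger_gap: 0.265
```

Run:
```python
from h import *
where();st=manip.sense();W=snap("wrist","w14.png");inhand(W,st=st);goto([.553,.137,.20],135.8)
np.save("w14.npy",dict(W=W,st=st),allow_pickle=True)
```

```text
t 13.05 p [0.575  0.157  0.2629] x [-0.001 -0.    -1.   ] phi 135.18 q [ 0.079  0.454  1.471  0.     1.217 -2.28 ] F [ 0.5  1.2 -0.7] M [ 0.01  0.02 -0.02] gap 22.6
cam in tool [-143.1   -1.2  -76.6] fwd [ 0.954 -0.     0.3  ] strip px [320.  303.6] in tool mm [-27.   -1.3  -0.8]
 units shift [ 2.52  0.07 -1.19] rot [-0.12 -0.   -0.  ]
```

View pics/w14.png

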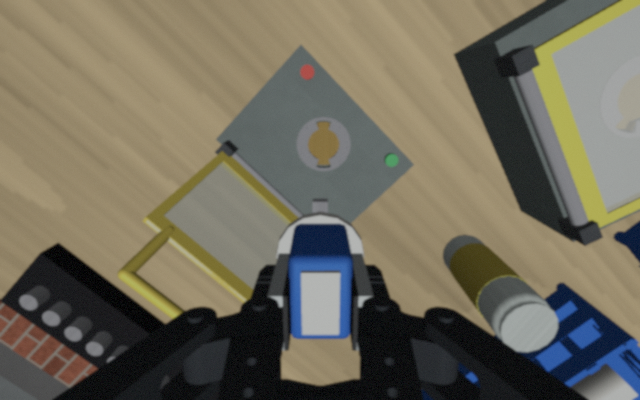

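The wrist view shows the socket at (323,144), its slot nearly vertical in the picture and so lined up with the plug, and the cover still folded back. I'll measure plug to socket within this same picture.

Run:
```python
from h import *
d=np.load("w14.npy",allow_pickle=True).item();W=d["W"];st=d["st"]
u,P=sock(W,(323,144))
M=R.from_quat(st["tool_rot"]).as_matrix()
S=M.T@(P-st["tcp_pos"]);print("socket in tool (mm)",(1e3*S).round(1))
Q=M@inhand(W,st=st)+st["tcp_pos"];print("plug world by cam",Q.round(4),"diff sock-plug world",(P-Q).round(4),"tool",(1e3*(M.T@(P-Q))).round(1))
W9=np.load("w9.npy",allow_pickle=True).item()["W"]
print(tri([(W,*u),(W9,323.92,144.48)]))
```

```text
ring px [323.11 139.99] (62.75551223754883, 103.15215301513672) P [0.5503 0.1344 0.07  ] slot 46.17 24 rmax 0.0233
socket in tool (mm) [192.9   1.6 -33.4]
cam in tool [-143.1   -1.2  -76.6] fwd [ 0.954 -0.     0.3  ] strip px [320.  303.6] in tool mm [-27.   -1.3  -0.8]
plug world by cam [0.5754 0.1555 0.2899] diff sock-plug world [-0.0251 -0.0212 -0.2199] tool [219.9   2.8 -32.6]
(array([0.55259836, 0.13558162, 0.05477335]), [array([-0.9,  0.5]), array([-1. , -0.3])])
```

Run:
```python
from h import *
d=np.load("w14.npy",allow_pickle=True).item();W=d["W"]
crop(W,283,104,80,80,8,"w14d.png")
im,g,sat,o=ring(W,(323,144));print(g[36,::2]);print(g[::2,20]);print(g[::2,52])
```

```text
[102 103 104 103 107 123 125 124 126 126 121 115 114 112 114 114 114 113
 113 115 115 112 111 114 113 116 121 125 125 126 125 123 109 105 105 105]
[102 105 102 105 102 102 105 116 124 123 123 125 127 126 125 125 124 124
 121 124 123 123 125 128 125 126 124 127 124 113 105 104 104 101 105 103]
[102 101 103 103 105 104 104 116 124 124 124 125 127 126 126 126 125 123
 121 123 121 124 126 125 124 125 124 125 119 109 101 101 101 103 102 102]
```

View pics/w14d.png

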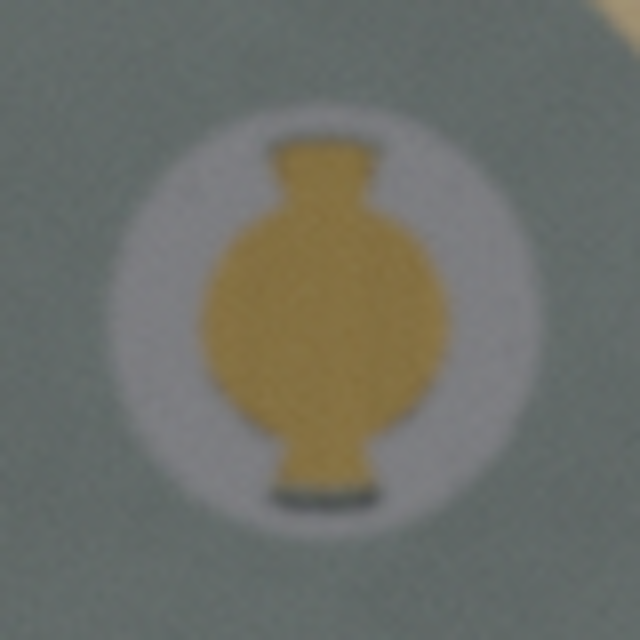

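```bash
sed -i 's/>103)|(sat>8))/>thr)|(sat>8))/; s/def sock(s,c,r=36):/def sock(s,c,r=36,thr=103):/' h.py
python3 - <<'E'
from h import *
d=np.load("w14.npy",allow_pickle=True).item();W=d["W"];st=d["st"]
u,P=sock(W,(323,144),32,114)
M=R.from_quat(st["tool_rot"]).as_matrix()
for top in(.027,):
    Q=M@inhand(W,top,st=st)+st["tcp_pos"];print("diff world",(P-Q).round(4),"tool mm",(1e3*(M.T@(P-Q))).round(1))
W9=np.load("w9.npy",allow_pickle=True).item()["W"]
print(tri([(W,*u),(W9,323.92,144.48)]))
# shift reported camera centres by the bias
for s in(W,W9): s["C"]=s["C"]-np.array([.00095,-.0005,0])
print(onz(W,*u,.07),onz(W9,323.92,144.48,.07))
E
```

```text
ring px [323.11 143.63] (53.699703216552734, 54.00674057006836) P [0.5527 0.1368 0.07  ] slot 45.41 32 rmax 0.0204
cam in tool [-143.1   -1.2  -76.6] fwd [ 0.954 -0.     0.3  ] strip px [320.  303.6] in tool mm [-27.   -1.3  -0.8]
diff world [-0.0227 -0.0187 -0.2199] tool mm [219.9   2.8 -29.2]
(array([0.55318631, 0.13705906, 0.06695062]), [array([-0.2,  0.1]), array([-0.2, -0.1])])
[0.55173437 0.13730774 0.07      ] [0.55240751 0.13791617 0.07      ]
```

Run:
```python
from h import *
where();goto([.5525,.1382,.130],135.6)
```

```text
t 13.1 p [0.5751 0.1569 0.263 ] x [-0. -0. -1.] phi 135.21 q [ 0.079  0.454  1.471 -0.     1.217 -2.281] F [-0.2  0.2 -1.1] M [ 0.02  0.   -0.  ] gap 22.1
 units shift [ 5.32  0.11 -1.17] rot [-0.08 -0.   -0.  ]
```

Call:
carry_out(
  commands=[
    [[0.5,0.1,-0.6,-0.1,0,0,10],[2,0.1,-1.15,-0.1,0,0,10],[3.5,0.1,-1.15,-0.1,0,0,10],[5,0.1,-1.15,-0.1,0,0,10],[5.3,0.1,-1.15,-0.1,0,0,10]],
  ],
)

```text
t: 13.6
tcp_pos: [0.5502, 0.1379, 0.1269]
tool_rot: [-0.274, 0.654, 0.276, 0.649]
force: [-0.3, -0.4, -0.7]
finger_gap: 0.259
```

Call:
carry_out(
  commands=[
    [[0,0,0,0,0,0,10],[0,0,0,0,0,0,10],[0,0,0,0,0,0,10],[0,0,0,0,0,0,10],[0,0,0,0,0,0,10]],
  ],
)

```text
t: 14.1
tcp_pos: [0.554, 0.1384, 0.1319]
tool_rot: [-0.275, 0.651, 0.275, 0.652]
force: [-0.4, 0.1, -0.1]
finger_gap: 0.263
```

Run:
```python
from h import *
where();W=snap("wrist","w15.png");goto([.5525,.1382,.130],135.6);S=snap("scene");crop(S,340,130,120,100,6,"s15.png")
```

```text
t 14.1 p [0.554  0.1384 0.1319] x [ 0.002  0.    -1.   ] phi 135.81 q [ 0.049  0.588  1.662 -0.     0.889 -2.321] F [-0.4  0.1 -0.1] M [0.02 0.04 0.01] gap 22.5
 units shift [ 0.06  0.03 -0.04] rot [0.04 0.01 0.01]
```

View pics/w15.png

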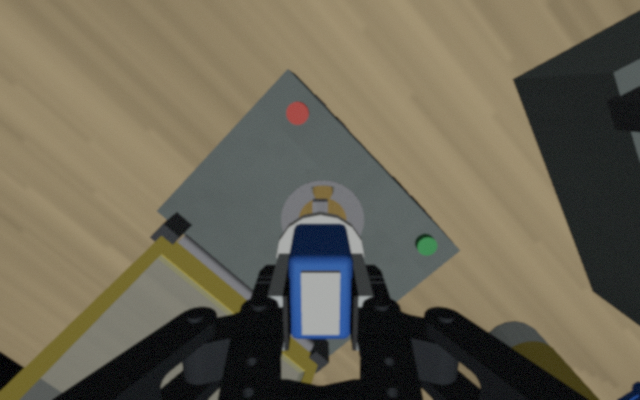

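View pics/s15.png

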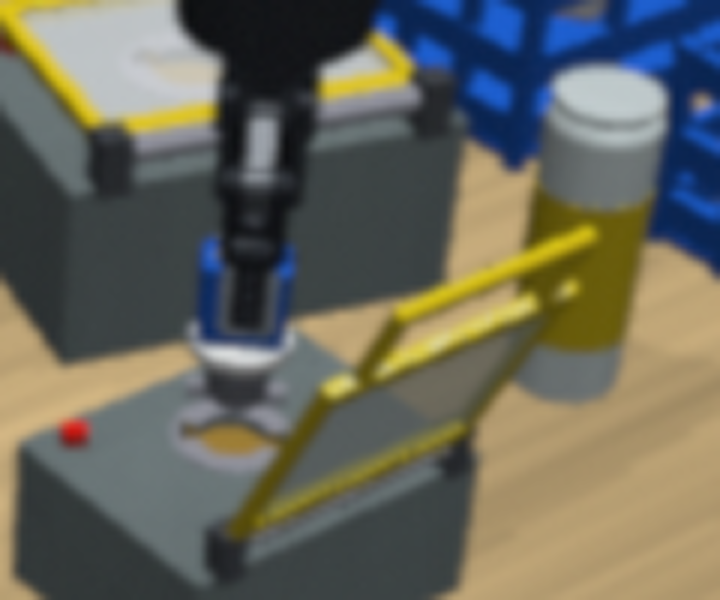

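```bash
cat > m.py <<'E'
from h import *
def fit():
    st=manip.sense();W=snap("wrist");M=R.from_quat(st["tool_rot"]).as_matrix()
    g=cv2.GaussianBlur(cv2.cvtColor(W["image"],cv2.COLOR_RGB2GRAY),(3,3),0)
    pts=[]
    for a in np.radians(np.arange(185,356,5)):   # upper half rays in image from guess centre
        c=np.array([322.,220.]);r=np.arange(28,52,.5);uv=c+np.c_[np.cos(a)*r,np.sin(a)*r]
        p=cv2.remap(g,uv[:,0].astype(np.float32)[None],uv[:,1].astype(np.float32)[None],cv2.INTER_LINEAR)[0].astype(float)
        dd=p[4:]-p[:-4]; i=np.argmin(dd)
        if dd[i]<-10: pts.append(uv[i+2])
    P=np.array([onz(W,*p,.07) for p in pts])
    from scipy.optimize import least_squares
    f=least_squares(lambda x:np.hypot(P[:,0]-x[0],P[:,1]-x[1])-x[2],[.5525,.1375,.02],loss="soft_l1",f_scale=.0005)
    Q=M@inhand(W,st=st)+st["tcp_pos"]
    D=np.r_[f.x[:2],.07]-Q
    print(len(pts),"ring",f.x.round(4),"rms",np.sqrt((f.fun**2).mean()).round(5),"tool offs mm",(1e3*(M.T@D)).round(1));where()
fit()
E
python3 m.py
```

```text
cam in tool [-143.1   -1.2  -76.6] fwd [ 0.954 -0.     0.3  ] strip px [320.  303.5] in tool mm [-27.   -1.2  -0.8]
35 ring [0.5534 0.1375 0.0253] rms 0.00014 tool offs mm [88.3  0.9 -0.1]
t 14.25 p [0.5535 0.1383 0.1311] x [ 0.001  0.    -1.   ] phi 135.8 q [ 0.049  0.589  1.662  0.     0.889 -2.321] F [-0.4 -0.1 -1.2] M [-0.02  0.05  0.02] gap 22.8
```

Call:
carry_out(
  commands=[
    [[0.2,0.035,0,0,0,0,10],[0.45,0.035,0,0,0,0,10],[0.65,0.035,0,0,0,0,10],[0.8,0.035,0,0,0,0,10],[0.95,0.035,0,0,0,0,10]],
  ],
)

```text
t: 14.75
tcp_pos: [0.5525, 0.1389, 0.1062]
tool_rot: [-0.275, 0.652, 0.275, 0.651]
force: [-0.8, -1.1, -1.7]
finger_gap: 0.263
```

Run:
```python
from h import *
where();W=snap("wrist","w16.png");S=snap("scene");crop(S,340,130,120,100,6,"s16.png")
```

```text
t 14.75 p [0.5525 0.1389 0.1062] x [-0.001 -0.    -1.   ] phi 135.8 q [ 0.05   0.627  1.679 -0.     0.836 -2.32 ] F [-0.8 -1.1 -1.7] M [ 0.04  0.03 -0.04] gap 22.5
```

View pics/s16.png

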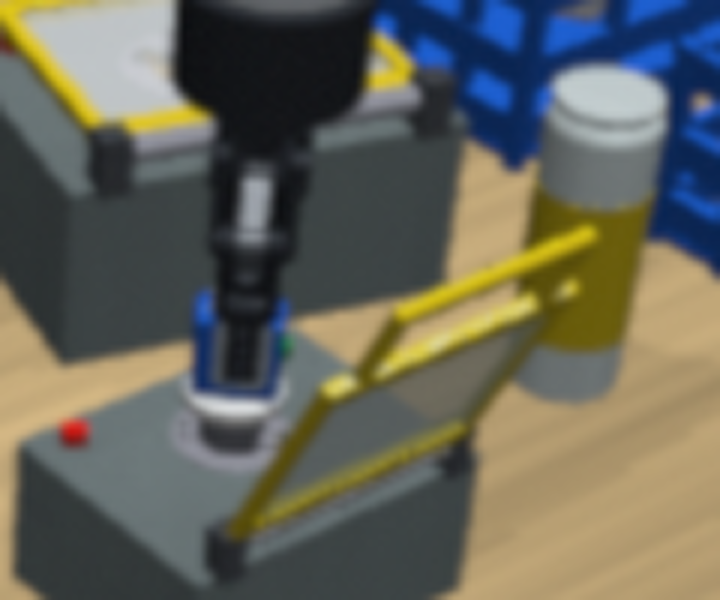

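The plug has gone into the slot with almost no force. Next I push it down against the spring.

Call:
carry_out(
  commands=[
    [[0.1,0,0,0,0,0,10],[0.2,0,0,0,0,0,10],[0.3,0,0,0,0,0,10],[0.4,0,0,0,0,0,10],[0.4,0,0,0,0,0,10]],
  ],
  force=110,
)

```text
t: 15.35
tcp_pos: [0.553, 0.139, 0.0975]
tool_rot: [-0.275, 0.651, 0.275, 0.652]
force: [-1.9, 0.4, 7.4]
finger_gap: 0.255
```

Run:
```python
from h import *
where()
```

```text
t 15.35 p [0.553  0.139  0.0975] x [ 0.001  0.    -1.   ] phi 135.81 q [ 0.05   0.641  1.684  0.     0.816 -2.32 ] F [-1.9  0.4  7.4] M [-0.06  0.37  0.04] gap 21.8
```

Call:
carry_out(
  commands=[
    [[0.07,0,0,0,0,0,10],[0.13,0,0,0,0,0,10],[0.2,0,0,0,0,0,10],[0.25,0,0,0,0,0,10],[0.25,0,0,0,0,0,10]],
  ],
)

```text
t: 15.85
tcp_pos: [0.5531, 0.139, 0.0929]
tool_rot: [-0.275, 0.651, 0.275, 0.652]
force: [-2.5, -0.9, 15.3]
finger_gap: 0.261
```

Run:
```python
from h import *
where()
```

```text
t 15.85 p [0.5531 0.139  0.0929] x [ 0.001  0.    -1.   ] phi 135.81 q [ 0.05   0.648  1.686 -0.     0.805 -2.32 ] F [-2.5 -0.9 15.3] M [-0.03  0.81 -0.02] gap 22.3
```

The force is 15 N and TCP z is 0.093, so the floor is at the bottom. Now I twist clockwise.

Call:
carry_out(
  commands=[
    [[0.03,0,0,1,0,0,10],[0.03,-0.01,0,2.2,0,0,10],[0.03,-0.01,0,3.4,0,0,10],[0.03,-0.015,0,4.7,0,0,10],[0.03,-0.016,-0.004,6,0,0,10]],
  ],
)

```text
t: 16.35
tcp_pos: [0.5535, 0.1384, 0.0929]
tool_rot: [-0.096, 0.7, 0.096, 0.701]
force: [-4.1, -1.5, 20.1]
finger_gap: 0.261
```

Run:
```python
from h import *
where();st=manip.sense();W=snap("wrist","w17.png");inhand(W,st=st)
```

```text
t 16.35 p [0.5535 0.1384 0.0929] x [ 0.002 -0.001 -1.   ] phi 105.59 q [ 5.000e-02  6.480e-01  1.686e+00 -1.000e-03  8.050e-01 -1.793e+00] F [-4.1 -1.5 20.1] M [-0.3   0.92  0.1 ] gap 22.3
cam in tool [-143.1   -1.   -76. ] fwd [ 0.954 -0.     0.3  ] strip px [320.  303.7] in tool mm [-27.   -1.1  -0.1]
```

View pics/w17.png

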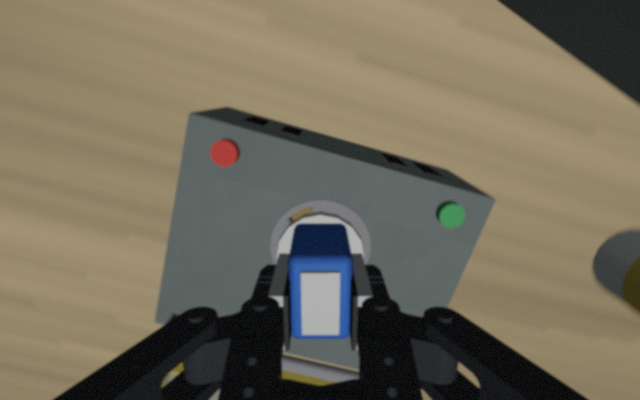

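Call:
carry_out(
  commands=[
    [[0,0,0,1.2,0,0,10],[0,-0.01,0,2.4,0,0,10],[0,-0.01,0,3.6,0,0,10],[0,-0.015,0,4.8,0,0,10],[0,-0.016,-0.004,6,0,0,10]],
  ],
)

```text
t: 16.9
tcp_pos: [0.5542, 0.1377, 0.0929]
tool_rot: [0.088, 0.7, -0.089, 0.703]
force: [-2.6, -3.6, 18.7]
finger_gap: 0.259
```

Call:
carry_out(
  commands=[
    [[0,0,0,1.2,0,0,10],[0,-0.01,0,2.4,0,0,10],[0,-0.01,0,3.6,0,0,10],[0,-0.015,0,4.8,0,0,10],[0,-0.016,-0.004,5.8,0,0,10]],
  ],
)

```text
t: 17.4
tcp_pos: [0.5538, 0.1367, 0.0929]
tool_rot: [0.261, 0.656, -0.261, 0.659]
force: [-3.6, -4.0, 19.0]
finger_gap: 0.26
```

Run:
```python
from h import *
where();st=manip.sense();W=snap("wrist","w18.png");inhand(W,st=st)
```

```text
t 17.4 p [0.5538 0.1367 0.0929] x [ 0.003 -0.002 -1.   ] phi 46.7 q [ 0.047  0.648  1.687 -0.003  0.804 -0.765] F [-3.6 -4.  19. ] M [-0.76  0.8   0.21] gap 22.2
cam in tool [-143.1   -0.   -75.4] fwd [0.954 0.    0.3  ] strip px [320.  303.8] in tool mm [-27.    0.    0.4]
```

View pics/w18.png

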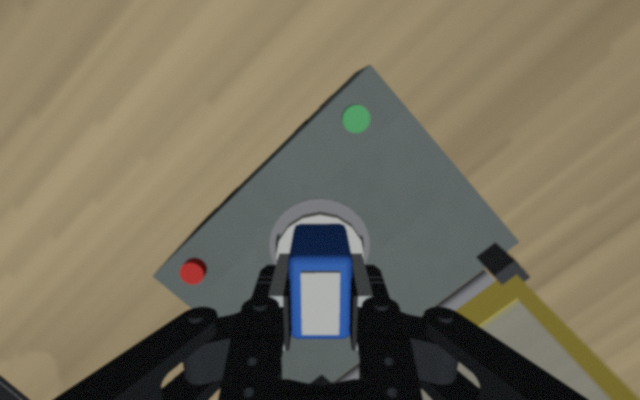

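Call:
carry_out(
  commands=[
    [[0,0,0,0.3,0,0,10],[0,0,0,0.6,0,0,10],[0,0,0,0.9,0,0,10],[0,0,0,1.1,0,0,10],[0,0,0,1.1,0,0,10]],
  ],
)

```text
t: 17.95
tcp_pos: [0.5537, 0.1366, 0.0929]
tool_rot: [0.291, 0.643, -0.291, 0.646]
force: [-4.4, -3.9, 18.6]
finger_gap: 0.255
```

Run:
```python
from h import *
where();st=manip.sense();W=snap("wrist","w19.png");inhand(W,st=st);where()
```

```text
t 17.95 p [0.5537 0.1366 0.0929] x [ 0.003 -0.002 -1.   ] phi 41.41 q [ 0.047  0.648  1.687 -0.003  0.804 -0.673] F [-4.4 -3.9 18.6] M [-0.84  0.87  0.19] gap 21.8
cam in tool [-1.431e+02  1.000e-01 -7.540e+01] fwd [0.954 0.    0.3  ] strip px [320.  303.8] in tool mm [-27.    0.1   0.4]
t 18.0 p [0.5537 0.1366 0.0929] x [ 0.003 -0.002 -1.   ] phi 41.42 q [ 0.047  0.648  1.687 -0.003  0.804 -0.673] F [-4.2 -4.7 19.3] M [-0.82  0.84  0.16] gap 22.0
```

Call:
carry_out(
  commands=[
    [[0,0,0,0.3,0,0,10],[0,0,0,0.6,0,0,10],[0,0,0,0.9,0,0,10],[0,0,0,1.1,0,0,10],[0,0,0,1.1,0,0,10]],
  ],
)

```text
t: 18.5
tcp_pos: [0.5535, 0.1365, 0.0929]
tool_rot: [0.32, 0.629, -0.321, 0.631]
force: [-3.5, -4.6, 19.7]
finger_gap: 0.261
```

Run:
```python
from h import *
where();st=manip.sense();W=snap("wrist","w20.png");inhand(W,st=st);where()
```

```text
t 18.5 p [0.5535 0.1365 0.0929] x [ 0.002 -0.003 -1.   ] phi 36.02 q [ 0.047  0.648  1.687 -0.004  0.804 -0.578] F [-3.5 -4.6 19.7] M [-0.82  0.84  0.58] gap 22.3
cam in tool [-143.1    0.2  -75.4] fwd [0.954 0.    0.3  ] strip px [320.1 303.8] in tool mm [-27.    0.3   0.4]
t 18.55 p [0.5535 0.1365 0.0929] x [ 0.002 -0.003 -1.   ] phi 36.04 q [ 0.048  0.648  1.687 -0.004  0.804 -0.578] F [-4.2 -4.6 19.6] M [-0.82  0.88  0.51] gap 22.5
```

```bash
python3 - <<'E'
import cv2
a=cv2.imread("pics/w18.png")[180:360,250:390];b=cv2.imread("pics/w20.png")[180:360,250:390]
cv2.imwrite("pics/cmp.png",cv2.resize(cv2.hconcat([a,b]),None,fx=2.8,fy=2.8,interpolation=cv2.INTER_CUBIC))
E
python3 - <<'E'
from h import *
S=snap("scene","s20.png");crop(S,330,120,120,100,6,"s20c.png");where()
for f in ("w14","w18","w19","w20"):
    im=cv2.imread(f"pics/{f}.png")[:,:,::-1];w,b,o=strip(dict(image=im),(285,225,355,350))
    n,l,s,ce=cv2.connectedComponentsWithStats(w);i=1+np.argmax(s[1:,4]);ys,xs=np.nonzero(l==i)
    m=[xs[ys==y].mean() for y in range(ys.min()+6,ys.max()-6)]
    k=np.polyfit(np.arange(len(m)),m,1)[0];print(f,"strip tilt deg",np.degrees(np.arctan(k)).round(2))
E
```

```text
t 18.6 p [0.5535 0.1365 0.0929] x [ 0.002 -0.003 -1.   ] phi 36.04 q [ 0.047  0.648  1.687 -0.004  0.804 -0.578] F [-4.3 -4.7 19.6] M [-0.84  0.86  0.48] gap 22.0
w14 strip tilt deg 0.16
w18 strip tilt deg -0.15
w19 strip tilt deg -0.15
w20 strip tilt deg 0.04
```

View pics/cmp.png

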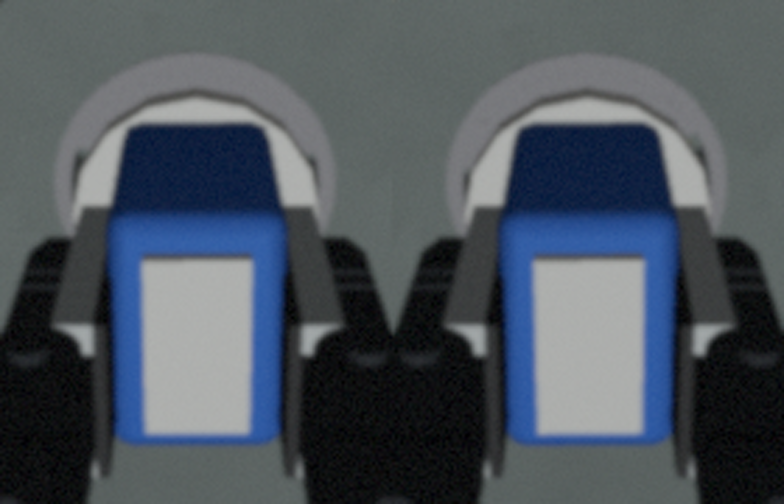

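View pics/s20c.png

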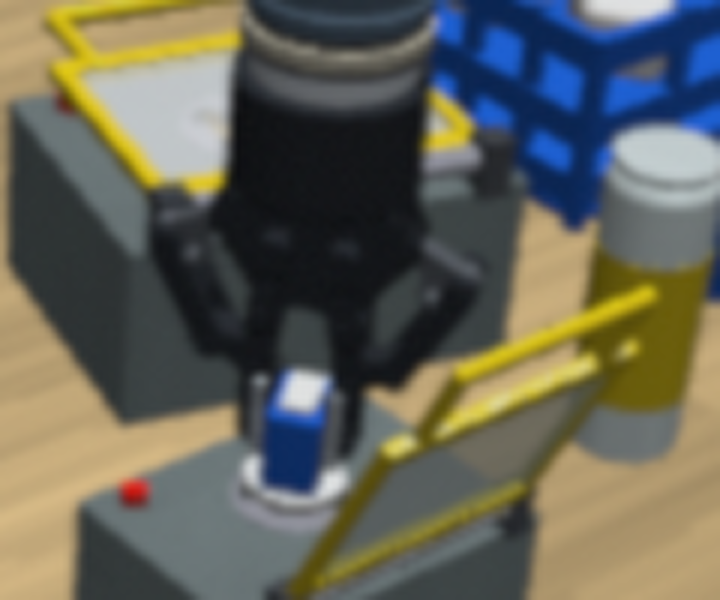

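Call:
carry_out(
  commands=[
    [[0,0,0,0,0,0,10],[0,0,0,0,0,0,10],[0,0,0,0,0,0,10],[0,0,0,0,0,0,10],[0,0,0,0,0,0,10]],
  ],
)

```text
t: 19.1
tcp_pos: [0.5535, 0.1365, 0.0929]
tool_rot: [0.32, 0.629, -0.321, 0.631]
force: [-3.2, -3.4, 19.1]
finger_gap: 0.261
```

Run:
```python
from h import *
where();T=snap("top","t21.png");st=manip.sense();W=snap("wrist","w21.png");inhand(W,st=st);crop(T,140,120,360,130,2,"t21c.png")
where()
```

```text
t 19.1 p [0.5535 0.1365 0.0929] x [ 0.002 -0.003 -1.   ] phi 36.04 q [ 0.048  0.648  1.687 -0.004  0.804 -0.579] F [-3.2 -3.4 19.1] M [-0.74  0.85  0.56] gap 22.3
cam in tool [-143.1    0.2  -75.4] fwd [0.954 0.    0.3  ] strip px [320.1 303.8] in tool mm [-27.    0.3   0.4]
t 19.2 p [0.5535 0.1365 0.0928] x [ 0.002 -0.003 -1.   ] phi 36.04 q [ 0.048  0.648  1.687 -0.004  0.804 -0.578] F [-3.9 -5.  19.2] M [-0.79  0.8   0.53] gap 22.4
```

View pics/t21c.png

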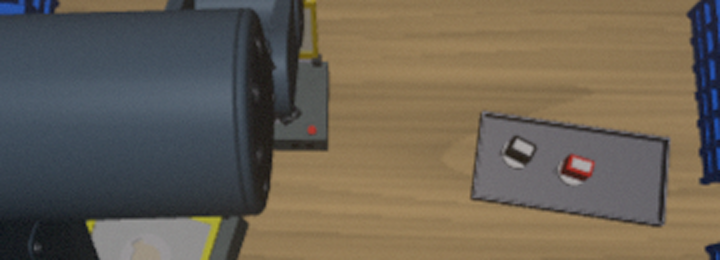

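The hold is steady: 19 N down, 0.5 N m against the rotor stop, and z unchanged. Red and black are untouched in the tray, so I'm handing in.

```bash
python3 -c "
from h import *
where();print(manip.sign_off())"
```

```text
t 19.2 p [0.5535 0.1365 0.0928] x [ 0.002 -0.003 -1.   ] phi 36.04 q [ 0.048  0.648  1.687 -0.004  0.804 -0.578] F [-3.9 -5.  19.2] M [-0.79  0.8   0.53] gap 22.4
the job is handed in; nothing more can be done
None
```

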